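# Take the drain plug out of the deep instrument bath

## Task

Unscrew the drain plug of the deeper of the two steel instrument baths: swing its lever up until it stands upright, which frees the coarse thread, then draw the plug straight out of the drain port. Set it down inside the shallow aluminium tray, letting go only once it is down in the tray.

Things in the scene. Friction and masses are not known exactly. Their poses are not given: they have to be found in the camera images.
- plug: Brass drain plug, 0.16 kg, in the side port of the deep bath (150 mm tall; the low bath's look-alike plug is fixed). Origin: on its axis, at the back of its flange (44 mm across, 12 mm thick; on the port's mouth when tight). Own x: along the axis into the port; own z: along the lever. Stem behind: 24 mm across, 42 mm long. Hub ends 28 mm in front. Lever's end: 64 mm from the axis.
- lever (a point): Grip point on the plug's lever, a flat bar 10 mm thick (own y), 14 mm wide (own x): mid-bar, 48 mm from the axis (own z), 20 mm in front of the plug's origin. Tight, it leans 45 degrees towards the robot, on a stop. Turned to upright (within 12 degrees; stop 10 degrees past it), the thread backs the plug 3 mm out and frees it. Turning takes 5 to 20 N.
- port (a point): Centre of the mouth of the deep bath's drain port: level steel tube, 58 mm outside, standing 46 mm out of the fixed bath's side; 60 mm above the table. Own x: level, into the port; own z: up. The plug comes out along -x (roughly world +y) and is clear when its origin is over 42 mm in front of this point. The bath is 160 mm along own x, 130 mm along own y.
- tray_floor (a point): Centre of the inner floor (3 mm above the table) of the fixed shallow aluminium tray: outside 125 mm along own x, 190 mm along own y; rim 24 mm above the table, walls 3 mm; own z up.
Things that resemble listed ones, but are neither listed nor needed, are in the scene too. There is more than one size of the plug; the one meant has the size given above.

How it is judged:
On the way, in this order (a step that is already met when the one before it is completed fails the run):
1. the plug is turned until its lever stands upright (within 20 degrees), still in the port (angle between plug's own z axis and vertical below 0.35 rad and distance between plug and port below 0.035 m), for 0.05 s.
2. the plug is drawn clear of the port (its origin over 50 mm from the mouth) (distance between plug and port above 0.05 m), for 0.1 s.
3. the plug is held down in the tray: over the tray, its origin less than 70 mm above the floor of the tray, still in the fingers (x of plug in the frame of tray_floor between -0.06 and 0.06 m and y of plug in the frame of tray_floor between -0.09 and 0.09 m and z of plug in the frame of tray_floor below 0.07 m and contact force between the fingers and plug above 0.5 N), for 0.05 s.
At the end, for the whole second after the job is handed in: The plug lies at rest (below 30 mm/s) in the tray, its origin within 60 mm of the floor's centre along the tray's x, within 90 mm along its y, and less than 60 mm above the tray's floor (x of plug in the frame of tray_floor between -0.06 and 0.06 m and y of plug in the frame of tray_floor between -0.09 and 0.09 m and z of plug in the frame of tray_floor below 0.06 m and linear speed of plug below 0.03 m/s); the robot touches nothing.
It also fails if it takes over 48 s, if anything falls off the work surface, if the arm or the gripper's body presses on something with over 40 N, if the wrist force passes 120 N, or if a joint passes its speed limit or range.

## Robot

A 7-joint arm with a two-finger parallel gripper is mounted at the origin on the work surface. World frame = base frame: x ahead of the robot, y to its left, z up, the work surface at z = 0. Lengths are in m, angles in rad, forces in N, time in s.
With the tool pointing down it reaches from about 0.425 to 0.925 m from the base axis. Payload 6.8 kg.
Tool frame: the origin (TCP) lies midway between the tips of the shut fingers; the grasp point (between the pads) lies 19 mm behind it; z points along the fingers, y is the direction in which the jaws open and shut (so a half turn about z gives the same grasp; the last joint's range is limited). The gripper opens to 85 mm and grips with 20 to 120 N. Pads are 22 mm wide; open, the fingers measure 114 mm over their backs; the gripper's body (76 mm by 85 mm) begins 54 mm behind the grasp point. The pads swing forward as they close: fully open they stand 13 mm farther back than shut.
Start: joints at [1.094, 0.477, 0.022, 1.555, -0.011, 1.109, -0.083], TCP at [0.243, -0.63, 0.194] pointing down, gripper open.
Joint ranges: [-2.96, 2.96], [-0.34, 2.1], [-1.41, 1.46], [0.24, 2.44], [-1.37, 4.51], [0.17, 1.92], [-2.96, 2.96]. Speed limits (rad/s): [2.39, 2.39, 3.14, 3.14, 3.14, 3.14, 3.14].

## Interface

Orientations are given as a unit quaternion [w, x, y, z].
In Python, from station import * gives the robot as it stands. The module is installed in compiled form; this text tells all that it offers.
- The arm moves only by the tool jog_arm, never from a script. Its arguments are lists of equal length, an entry for each row: "dp": the shift along the tool's x, y, z in units of 25 mm (1.0 is 25 mm), a list of three; "angular": the turn, a rotation vector about the tool's x, y, z in units of 5 degrees (1.0 is 5 degrees), a list of three; "claw": the finger opening in mm, from 0 to 85.4. A call has exactly 5 rows; each row is the pose to reach, as a shift and turn from the pose commanded when the call began, along the tool's axes at that moment; what a row does not reach only later rows make up. A row lasts 1/10 s, in which the tool goes at most 50 mm and 8.59 degrees, less where a joint would pass 70% of its speed; a pose out of reach is approached as far as the arm can. A call with a gripper value outside its range is refused whole. The fingers move at their own pace and stop on an object; "grip_force" is the grip in N (left out, the last holds). Time passes only in rows, so rows that repeat a pose let the fingers close, or fill a call up. It gives the time, the measured TCP pose, the force and the opening at its end, in the units of the state.
- get_obs(): the state, without advancing time (a new reading comes with each control period).
- read_camera(name): name is "scene" or "top"; returns a dict with "pixels" (480x640x3 uint8, blue, green, red), "camera_matrix" (3x3 intrinsics, pixels), "rvec" (rotation vector, rad) and "tvec" (3), from world to camera coordinates, as OpenCV has them. Camera axes: x right, y down, z forward; pixel columns grow to the right and rows downward; lengths in m; the calibration is good to about 2 mm. A picture is of the moment at which its call begins. There is no depth.
- hand_in(): hands the job in, once; it reports no verdict.
The state is a dict: "t": time; "q": joint angles; "joint_vel": joint speeds; "joint_torque": joint torques, N m; "eef_pos": TCP position; "tool_rot": TCP orientation; "contact_force": force on the tool from outside, world axes, zero at the start; "torque": the same for the moment, N m; "gripper_width": opening from 0.0 (shut) to 1.0 (fully open).
Only numpy, scipy, OpenCV 4.12 (cv2) and the standard library are available. Lean on these libraries where they do the work, as an engineer would, in place of code of your own. Each camera call takes 0.05 s, during which the arm holds its last target.

## Working session

There is one attempt and no reset: what is moved stays moved. The work goes in short steps, Python scripts to look and compute and a tool call to move; the robot and the scene stay as the last step left them, time stands still between calls to the robot, and variables do not carry over. Pictures are saved under pics/ and viewed, and the job is handed in when it is done.

Besides the shell and the picture viewer there is one more tool, called after "Emit:" as name(argument=value, ...) on one line, values as JSON. jog_arm: Moves the arm, as the interface text tells. Its arguments: {"type":"object","properties":{"dp":{"type":"array","items":{"type":"array","items":{"type":"number"}}},"angular":{"type":"array","items":{"type":"array","items":{"type":"number"}}},"claw":{"type":"array","items":{"type":"number"}},"grip_force":{"type":"number"}},"required":["dp","angular","claw"]}

```bash
mkdir -p pics; python3 - <<'E'
from station import *
import cv2
for n in("scene","top"):
    c=read_camera(n); cv2.imwrite(f"pics/{n}0.png",c["pixels"])
    print(n,c["camera_matrix"].tolist(),c["rvec"],c["tvec"])
    import numpy as np
    np.savez(f"{n}0.npz",**c)
o=get_obs();print(o)
E
```

```text
scene [[596.918064121637, 0.0, 314.2422894223994], [0.0, 596.918064121637, 252.00509102797457], [0.0, 0.0, 1.0]] [ 2.0122613   1.61583358 -0.5713689 ] [ 0.02572517 -0.32126412  1.53036674]
top [[534.2919135494022, 0.0, 315.2923605420892], [0.0, 534.2919135494022, 238.71916740809243], [0.0, 0.0, 1.0]] [ 2.13687348 -2.12589369  0.17387845] [-0.13684533  0.45193673  1.06589225]
{'t': 0.1, 'q': array([ 1.09389673,  0.4777426 ,  0.02232478,  1.55634826, -0.01152157,
        1.1093131 , -0.08309813]), 'joint_vel': array([-0.00027832, -0.00072937,  0.00079518, -0.00288924, -0.00113226,
        0.00077985, -0.00095801]), 'joint_torque': array([ 4.15770468e-03, -5.97767544e+01,  1.61355045e+00, -2.81957173e+01,
        1.28169681e-02,  5.08796147e-03, -6.49596110e-07]), 'eef_pos': array([ 0.24311962, -0.62905034,  0.19280759]), 'tool_rot': array([-8.17497100e-04,  9.83043544e-01,  1.83370338e-01, -2.01292320e-04]), 'contact_force': array([0.02373348, 0.55621826, 0.18074428]), 'torque': array([ 0.00792156, -0.0384295 ,  0.00391339]), 'gripper_width': 1.0016046338515148}
```

View pics/scene0.png

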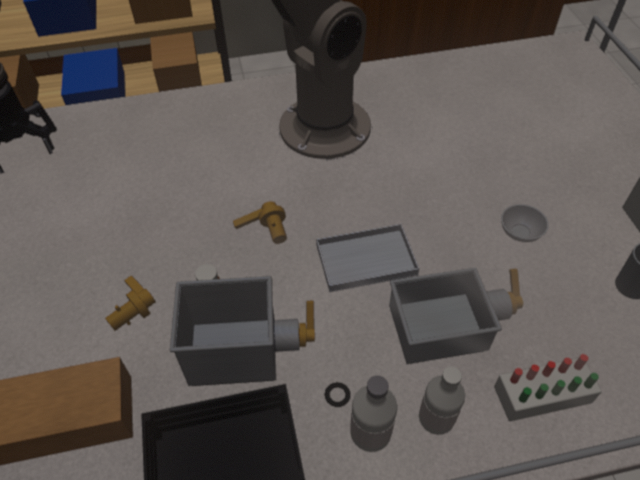

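View pics/top0.png

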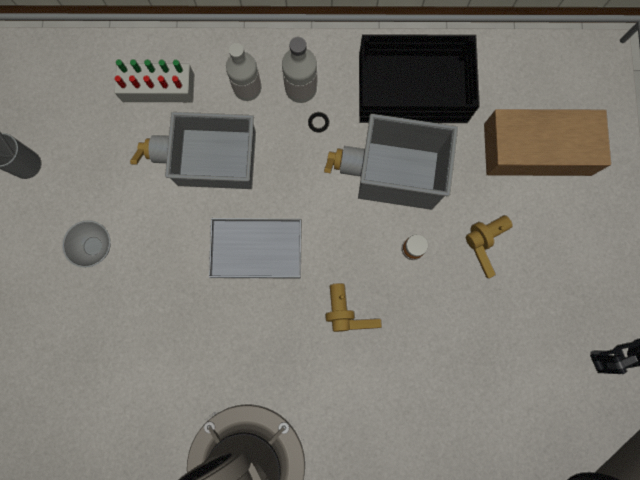

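The scene view shows two baths. The deep bath is at about scene (225,330) and top (408,160), with its plug lever at scene (310,318) and top (332,165). The low bath is at scene (445,315) and top (210,150), with a look-alike plug at top (143,152). Two more plugs lie loose at scene (270,218) and (130,302). The tall-walled bath's plug fits the description, so I'll confirm it with crops. The tray is at top (256,248) and scene (367,257).

```bash
python3 - <<'E'
import cv2,numpy as np
a=cv2.imread("pics/scene0.png")[265:395,160:340]; b=cv2.imread("pics/top0.png")[105:215,310:470]
a=cv2.resize(a,None,fx=4.4,fy=4.4,interpolation=cv2.INTER_CUBIC)[:,:792];b=cv2.resize(b,None,fx=5,fy=5,interpolation=cv2.INTER_CUBIC)
cv2.imwrite("pics/cs.png",a);cv2.imwrite("pics/ct.png",b)
E
```

```text
(no output)
```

View pics/cs.png

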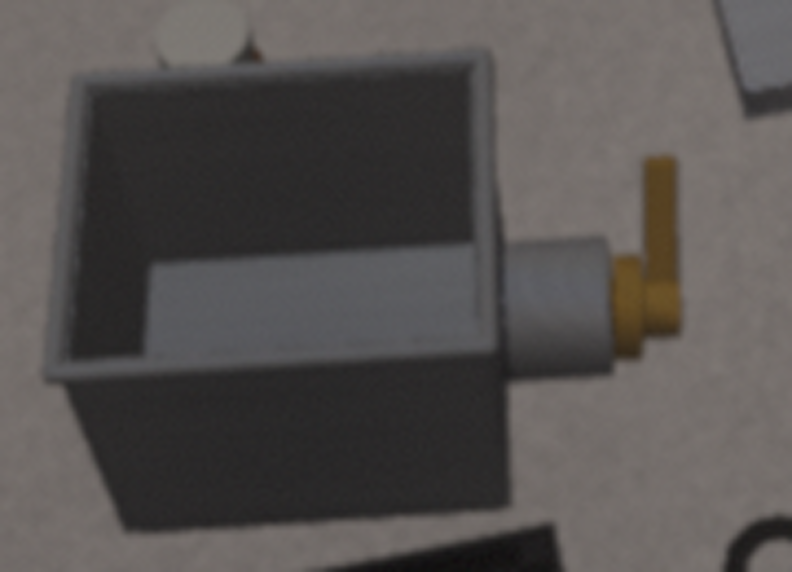

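View pics/ct.png

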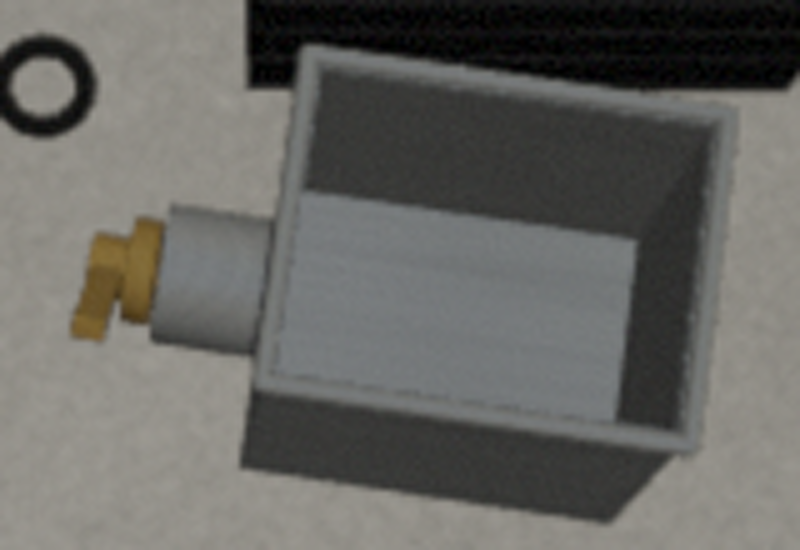

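The crops confirm it. The bath with the tall walls has its brass plug's lever leaning toward the robot: lever end at scene (310,301) and top (327.6,168.4). Next I'll measure from both views.

```bash
cat > h.py <<'E'
import cv2,numpy as np
C={n:dict(np.load(f"{n}0.npz")) for n in("scene","top")}
def ray(n,p):
    c=C[n];R=cv2.Rodrigues(c["rvec"])[0]
    u=cv2.undistortPoints(np.array([[p]],float),c["camera_matrix"],None)[0,0]
    o=-R.T@c["tvec"].ravel();return o,R.T@np.array([u[0],u[1],1.])
def plane(n,p,z):
    o,d=ray(n,p);return o+d*(z-o[2])/d[2]
def tri(ps,pt):
    P=[C[n]["camera_matrix"]@np.c_[cv2.Rodrigues(C[n]["rvec"])[0],C[n]["tvec"].ravel()] for n in("scene","top")]
    X=cv2.triangulatePoints(P[0],P[1],np.array(ps,float).reshape(2,1),np.array(pt,float).reshape(2,1));X=(X[:3]/X[3]).ravel()
    e=[]
    for n,p in(("scene",ps),("top",pt)):
        q=cv2.projectPoints(X.reshape(1,3),C[n]["rvec"],C[n]["tvec"],C[n]["camera_matrix"],None)[0].ravel();e.append(np.round(q-p,1))
    return X,e
def proj(n,X):
    return cv2.projectPoints(np.array(X,float).reshape(-1,3),C[n]["rvec"],C[n]["tvec"],C[n]["camera_matrix"],None)[0].reshape(-1,2)
s=lambda x,y:(160+(x+.5)/4.4-.5,265+(y+.5)/4.4-.5); t=lambda x,y:(310+(x+.5)/5-.5,105+(y+.5)/5-.5)
E
python3 - <<'E'
from h import *
np.set_printoptions(precision=4,suppress=True)
print("cams",ray("scene",(0,0))[0],ray("top",(0,0))[0])
print("rim corners two-view")
# outer rim corners: scene crop / top crop
for k,ps,pt in(("A",(493,50),(262,388)),("B",(497,350),(303,45)),("C",(45,380),(738,106)),("D",(72,76),(692,452))):
    print(k,*tri(s(*ps),t(*pt)),plane("top",t(*pt),.15))
print("lever end edge",*tri(s(660,157),t(88,317)))
print("lever end edge",*tri(s(676,157),t(72,317)),*tri(s(645,157),t(105,317)))
# brass masks
for n,box in(("scene",(285,290,325,350)),("top",(318,140,346,178))):
    im=C[n]["pixels"];h=cv2.cvtColor(im,cv2.COLOR_BGR2HSV);m=cv2.inRange(h,(10,90,40),(35,255,255));x0,y0,x1,y1=box
    ys,xs=np.nonzero(m[y0:y1,x0:x1]);print(n,xs.min()+x0,xs.max()+x0,ys.min()+y0,ys.max()+y0)
# tray
print("tray rim",[plane("top",p,.024).round(3) for p in((210,219.5),(301,219.5),(301,278),(210,278))])
E
```

```text
cams [ 1.1625 -0.2589  1.0137] [ 0.2682 -0.1407  1.1258]
rim corners two-view
A [ 0.542  -0.2198  0.1514] [array([-1.2,  0.1]), array([-1.4, -0.2])] [ 0.5421 -0.2226  0.15  ]
B [ 0.678  -0.2393  0.152 ] [array([-0.1,  0. ]), array([-0.1, -0. ])] [ 0.6788 -0.2397  0.15  ]
C [ 0.6537 -0.4049  0.1524] [array([-0.3, -0. ]), array([-0.3, -0. ])] [ 0.6546 -0.4062  0.15  ]
D [ 0.5176 -0.3843  0.1514] [array([0.4, 0. ]), array([0.5, 0. ])] [ 0.518  -0.3837  0.15  ]
lever end edge [ 0.5816 -0.1578  0.1111] [array([ 0.1, -0. ]), array([0.1, 0. ])]
lever end edge [ 0.5821 -0.1514  0.1096] [array([ 0., -0.]), array([0., 0.])] [ 0.5812 -0.1642  0.1126] [array([-0.,  0.]), array([-0., -0.])]
scene 299 314 301 345
top 324 342 149 172
tray rim [array([0.495, 0.088, 0.024]), array([ 0.496, -0.104,  0.024]), array([ 0.373, -0.105,  0.024]), array([0.372, 0.083, 0.024])]
```

```bash
python3 - <<'E'
import cv2
a=cv2.imread("pics/scene0.png")[220:295,310:425]; b=cv2.imread("pics/top0.png")[205:290,200:312]
cv2.imwrite("pics/tr.png",cv2.vconcat([cv2.resize(x,(784,300 if 0 else 290),interpolation=cv2.INTER_CUBIC) for x in(a,b)]))
E
```

```text
(no output)
```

View pics/tr.png

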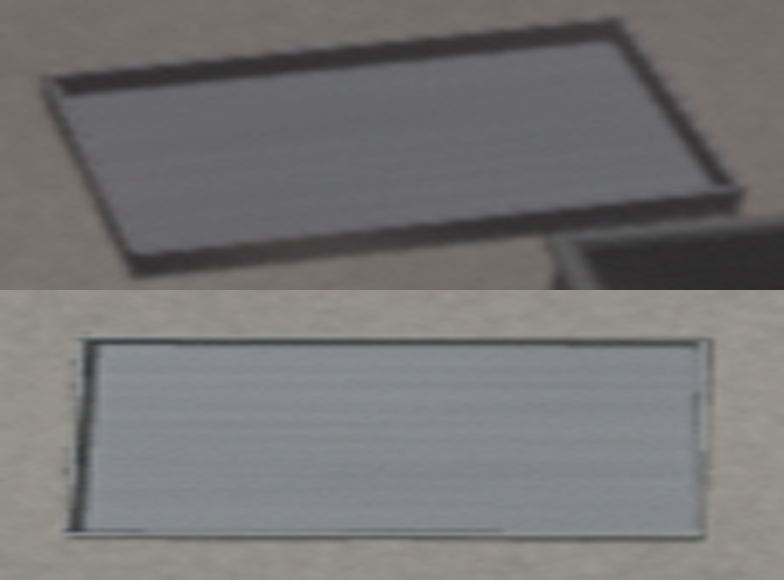

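```bash
python3 - <<'E'
from h import *
np.set_printoptions(precision=4,suppress=True)
print("mouth",*tri(s(610,305),t(163.5,273)),plane("top",t(163.5,273),.06),plane("scene",s(610,305),.06))
print("flange front",*tri(s(641.5,307.5),t(130,270)))
S=lambda x,y:(310+(x+.5)/6.817-.5,220+(y+.5)/3.867-.5);T=lambda x,y:(200+(x+.5)/7-.5,205+(y+.5)/3.412-.5)
cs=[]
for a,b in(((742,190),(80,50)),((132,262),(712,50)),((45,80),(705,246)),((615,20),(68,243))):
    X,e=tri(S(*a),T(*b));cs.append(X);print(X,e)
cs=np.array(cs);print("tray centre",cs.mean(0))
xp=np.array([-.146,-.989,0]);yp=np.array([.989,-.146,0]);zp=np.array([0,0,1.])
for port in(np.array([.616,-.1875,.06]),):
    lz=(zp-yp)/2**.5; ly=(yp+zp)/2**.5
    for nm,v in(("leverend up L",-27*xp+64*lz+5*ly),("R",-13*xp+64*lz+5*ly),("endlow L",-27*xp+64*lz-5*ly),("R",-13*xp+64*lz-5*ly)):
        X=port+v/1000;a=proj("scene",X)[0];b=proj("top",X)[0]
        print(nm,(a-[160,265])*4.4+1.7,(b-[310,105])*5+2)
E
```

```text
mouth [ 0.6163 -0.1886  0.0612] [array([-0.5,  0. ]), array([-0.5, -0.1])] [ 0.6165 -0.1898  0.06  ] [ 0.6157 -0.1876  0.06  ]
flange front [ 0.6185 -0.1754  0.0579] [array([-0.2,  0. ]), array([-0.3, -0. ])]
[0.4964 0.0864 0.0191] [array([ 0., -0.]), array([0.1, 0. ])]
[ 0.4982 -0.1036  0.0154] [array([-0.4,  0. ]), array([-0.4, -0.1])]
[ 0.3757 -0.1031  0.0188] [array([-0.2,  0. ]), array([-0.3, -0. ])]
[0.376  0.0841 0.0213] [array([ 0.3, -0.1]), array([0.4, 0.1])]
tray centre [ 0.4366 -0.009   0.0187]
leverend up L [666.5969 152.756 ] [ 80.5346 325.9071]
R [632.5734 154.9399] [115.6171 331.0418]
endlow L [665.8973 147.8559] [ 77.6345 348.133 ]
R [632.1836 150.0182] [112.5236 353.2484]
```

```bash
cat > go.py <<'E'
from h import *
from scipy.spatial.transform import Rotation as Ro
from station import *
np.set_printoptions(precision=3,suppress=True)
xp=np.array([-.146,-.989,0]);xp/=np.linalg.norm(xp);zp=np.array([0,0,1.]);yp=np.cross(zp,xp)
AX=np.array([.6195,-.1635,.061]) # axis point at lever plane
def tool(th): # lean th rad toward robot
    lz=np.cos(th)*zp-np.sin(th)*yp; z=-lz; x=-xp; y=np.cross(z,x)
    return np.c_[x,y,z],lz
def cur():
    o=get_obs();q=o["tool_rot"];return o,o["eef_pos"],Ro.from_quat([q[1],q[2],q[3],q[0]])
def rel(p,R):
    o,p0,R0=cur()
    d=R0.inv().apply(np.array(p)-p0)/.025
    a=(R0.inv()*Ro.from_matrix(R)).as_rotvec(degrees=True)/5
    print("dp",d.round(3).tolist(),"ang",a.round(3).tolist())
def st():
    o,p,R=cur();print("t",round(o["t"],2),"p",p,"z",R.as_matrix()[:,2],"F",o["contact_force"],"M",o["torque"],"w",round(o["gripper_width"],3),"q",o["q"])
E
python3 - <<'E'
from go import *
st()
R,lz=tool(np.pi/4);print(R)
c=lambda a:Ro.from_euler("z",a)
rel([.45,-.42,.32],(c(.42)*cur()[2]).as_matrix())
print(AX+.049*lz)
rel(AX+(.049-.019+.1)*lz,R)
E
```

```text
t 0.1 p [ 0.243 -0.629  0.193] z [-0.001  0.002 -1.   ] F [0.024 0.556 0.181] M [ 0.008 -0.038  0.004] w 1.002 q [ 1.094  0.478  0.022  1.556 -0.012  1.109 -0.083]
[[ 0.146  0.7    0.7  ]
 [ 0.989 -0.103 -0.103]
 [-0.     0.707 -0.707]]
dp [10.733, -4.825, -5.081] ang [-0.0, -0.008, -4.813]
[ 0.585 -0.158  0.096]
dp [17.557, -13.752, 1.617] ang [-8.15, 4.732, -11.447]
```

Emit:
jog_arm(dp=[[1.5,-0.7,-1.5],[3.2,-1.5,-2.8],[5,-2.3,-4],[7,-3.2,-4.8],[8.8,-4,-5]], angular=[[0,0,-0.7],[0,0,-1.5],[0,0,-2.4],[0,0,-3.3],[0,0,-4.2]], claw=[50,50,50,50,50], grip_force=60)

```text
t: 0.6
eef_pos: [0.3947, -0.4754, 0.3149]
tool_rot: [0.001, 0.933, 0.36, 0.0]
contact_force: [0.6, -0.9, -0.3]
gripper_width: 0.584
```

```bash
python3 - <<'E'
from go import *
st();R,lz=tool(np.pi/4);rel(AX+.16*lz,R)
E
```

```text
t 0.6 p [ 0.395 -0.475  0.315] z [ 0.001 -0.002 -1.   ] F [ 0.614 -0.875 -0.309] M [-0.029 -0.09   0.027] w 0.584 q [ 0.867  0.301 -0.118  1.537  0.037  1.303 -0.089]
dp [12.176, -6.704, 5.611] ang [-8.61, 3.101, -7.451]
```

Emit:
jog_arm(dp=[[1.9,-1,0],[3.7,-2,0.3],[5.5,-3,0.8],[7.3,-4,1.5],[9,-5,2.5]], angular=[[-1.1,0.4,-1],[-2.2,0.8,-2],[-3.3,1.2,-3],[-4.5,1.6,-4],[-5.6,2,-4.9]], claw=[45,45,45,45,45])

```text
t: 1.1
eef_pos: [0.4724, -0.2459, 0.259]
tool_rot: [0.196, 0.804, 0.536, 0.168]
contact_force: [2.2, 1.3, -0.1]
gripper_width: 0.525
```

```bash
python3 - <<'E'
from go import *
st();R,lz=tool(np.pi/4);rel(AX+.14*lz,R)
E
```

```text
t 1.1 p [ 0.472 -0.246  0.259] z [ 0.479 -0.135 -0.867] F [ 2.231  1.316 -0.061] M [0.19  0.404 0.016] w 0.525 q [ 0.766 -0.071 -0.335  2.203 -0.208  0.498  0.19 ]
dp [4.085, -1.738, 3.855] ang [-2.967, 1.075, -2.523]
```

Emit:
jog_arm(dp=[[1.5,-0.5,0.8],[3,-1.1,2],[4.1,-1.7,3.2],[4.1,-1.7,3.8],[4.1,-1.7,3.8]], angular=[[-0.7,0.3,-0.6],[-1.4,0.6,-1.2],[-2.2,0.8,-1.8],[-3,1.1,-2.5],[-3,1.1,-2.5]], claw=[45,45,45,45,45])

```text
t: 1.6
eef_pos: [0.4892, -0.1544, 0.2034]
tool_rot: [0.235, 0.737, 0.593, 0.223]
contact_force: [-0.7, 0.1, 0.7]
gripper_width: 0.529
```

```bash
python3 - <<'E'
from go import *
st();R,lz=tool(np.pi/4);rel(AX+.14*lz,R);rel(AX+.03*lz,R)
c=read_camera("scene");cv2.imwrite("pics/s1.png",c["pixels"][150:400,150:450].repeat(2,0).repeat(2,1))
c=read_camera("top");cv2.imwrite("pics/t1.png",c["pixels"][100:350,220:520].repeat(2,0).repeat(2,1))
E
```

```text
t 1.6 p [ 0.489 -0.154  0.203] z [ 0.608 -0.082 -0.79 ] F [-0.699  0.068  0.741] M [0.069 0.588 0.094] w 0.529 q [ 1.235 -0.042 -0.945  2.392 -0.814  0.17   0.83 ]
dp [0.376, -0.103, 2.142] ang [-1.437, -0.042, -0.814]
dp [0.38, 0.447, 6.508] ang [-1.437, -0.042, -0.814]
```

View pics/s1.png

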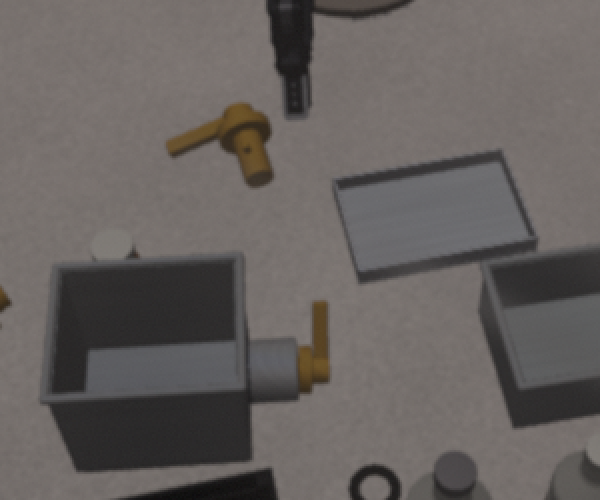

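View pics/t1.png

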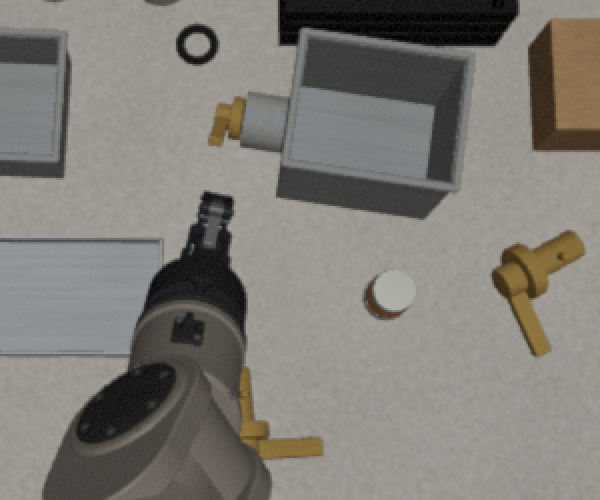

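The views show the gripper at scene (297,205) and top (327,205), in line with the lever, about 110 mm short of it. The free approach path is clear. Joint 6 is at its lower limit, so I'll move outward with a slightly smaller tilt.

```bash
python3 - <<'E'
from go import *
_,lz=tool(np.pi/4);G=AX+.049*lz
for d in(38,42):
    R,l=tool(np.radians(d));print(d);rel(G+(.05-.019)*l,R);rel(G-.019*l,R)
E
```

```text
38
dp [0.535, 0.436, 4.522] ang [-0.067, -0.045, -0.88]
dp [0.528, 0.448, 6.522] ang [-0.067, -0.045, -0.88]
42
dp [0.529, 0.35, 4.526] ang [-0.866, -0.015, -0.881]
dp [0.532, 0.501, 6.52] ang [-0.866, -0.015, -0.881]
```

Emit:
jog_arm(dp=[[0.5,0.4,0.8],[0.5,0.4,1.8],[0.5,0.4,2.8],[0.5,0.4,3.7],[0.5,0.4,4.5]], angular=[[0,0,-0.3],[0,0,-0.6],[0,0,-0.9],[-0.2,0,-0.9],[-0.4,0,-0.9]], claw=[45,45,45,45,45])

```text
t: 2.2
eef_pos: [0.4821, -0.1516, 0.1657]
tool_rot: [0.202, 0.738, 0.617, 0.183]
contact_force: [-0.8, 0.0, -0.2]
gripper_width: 0.525
```

```bash
python3 - <<'E'
from go import *
st()
_,lz=tool(np.pi/4);G=AX+.049*lz
for d in(38,45):
    R,l=tool(np.radians(d));print(d);rel(G+(.05-.019)*l,R);rel(G-.019*l,R)
E
```

```text
t 2.2 p [ 0.482 -0.152  0.166] z [ 0.519 -0.073 -0.851] F [-0.809  0.032 -0.185] M [0.073 0.531 0.011] w 0.525 q [ 1.321  0.089 -1.11   2.363  0.157  0.191 -0.089]
38
dp [0.379, 1.892, 3.315] ang [-1.274, -0.022, -0.367]
dp [0.379, 2.113, 5.302] ang [-1.274, -0.022, -0.367]
45
dp [0.375, 1.742, 3.341] ang [-2.674, 0.0, -0.369]
dp [0.382, 2.205, 5.286] ang [-2.674, 0.0, -0.369]
```

The 45° tilt drives the arm to its fold limits. New plan: point the tool straight down with open fingers straddling the lever. The near finger swings the lever upright, and then I grip.

```bash
python3 - <<'E'
from go import *
R,l=tool(0)
rel([.56,-.16,.26],R)
E
```

```text
dp [0.276, 4.64, -1.57] ang [6.325, -0.142, -0.344]
```

Emit:
jog_arm(dp=[[0,0.6,-1],[0.1,1.6,-1.5],[0.2,2.8,-1.6],[0.3,3.8,-1.6],[0.3,4.6,-1.6]], angular=[[1,0,0],[2.3,0,-0.1],[3.6,-0.1,-0.2],[5,-0.1,-0.3],[6.3,-0.1,-0.3]], claw=[60,60,60,60,60])

```text
t: 2.7
eef_pos: [0.5602, -0.1617, 0.2605]
tool_rot: [0.001, 0.76, 0.65, -0.002]
contact_force: [0.8, -0.8, 1.2]
gripper_width: 0.702
```

```bash
python3 - <<'E'
from go import *
st();R,l=tool(0)
T=AX-.028*yp
rel(T+[0,0,.10],R);rel(T+[0,0,.034],R);print(T)
E
```

```text
t 2.7 p [ 0.56  -0.162  0.26 ] z [-0.002 -0.003 -1.   ] F [ 0.78  -0.784  1.177] M [-0.04  -0.043  0.015] w 0.702 q [ 0.95   0.456 -1.052  1.65   0.415  1.28  -0.336]
dp [0.3, 1.237, 3.976] ang [-0.012, 0.042, -0.099]
dp [0.309, 1.24, 6.616] ang [-0.012, 0.042, -0.099]
[ 0.592 -0.159  0.061]
```

Emit:
jog_arm(dp=[[0.3,1.2,0.8],[0.3,1.2,1.8],[0.3,1.2,2.8],[0.3,1.2,3.6],[0.3,1.2,4]], angular=[[0,0,0],[0,0,0],[0,0,-0.1],[0,0,-0.1],[0,0,-0.1]], claw=[60,60,60,60,60])

```text
t: 3.2
eef_pos: [0.5892, -0.1557, 0.1569]
tool_rot: [-0.0, 0.755, 0.656, -0.0]
contact_force: [0.4, -0.5, 0.1]
gripper_width: 0.702
```

```bash
python3 - <<'E'
from go import *
st();R,l=tool(0)
T=AX-.028*yp
rel(T+[0,0,.034],R)
c=read_camera("scene");cv2.imwrite("pics/s2.png",cv2.resize(c["pixels"][230:380,220:400],None,fx=4,fy=4,interpolation=2))
c=read_camera("top");cv2.imwrite("pics/t2.png",cv2.resize(c["pixels"][110:260,260:440],None,fx=4,fy=4,interpolation=2))
E
```

```text
t 3.2 p [ 0.589 -0.156  0.157] z [-0.001  0.    -1.   ] F [ 0.409 -0.514  0.068] M [ 0.01   0.05  -0.034] w 0.702 q [ 0.848  0.593 -0.975  1.708  0.536  1.134 -0.425]
dp [-0.132, 0.127, 2.476] ang [-0.007, 0.0, 0.063]
```

View pics/s2.png

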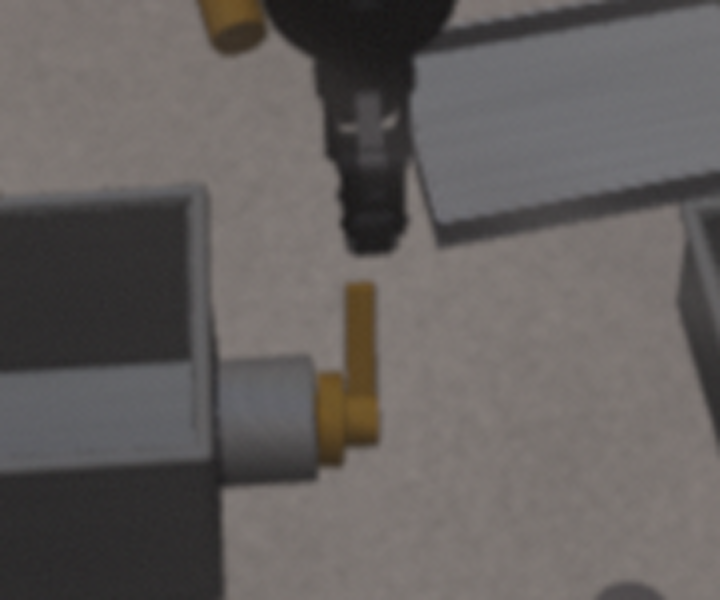

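View pics/t2.png

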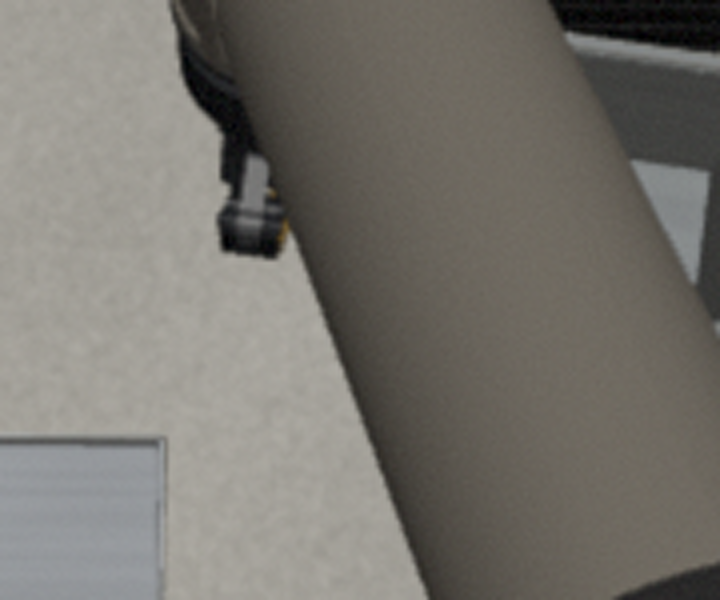

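The scene crop shows the finger at (373,235) above and in line with the lever at (361,290). The top view is blocked by the forearm. Next: descend straddling the lever, then push.

Emit:
jog_arm(dp=[[-0.13,0.1,0.6],[-0.13,0.1,1.3],[-0.13,0.1,2],[-0.13,0.1,2.5],[-0.13,0.1,2.75]], angular=[[0,0,0],[0,0,0],[0,0,0],[0,0,0.1],[0,0,0.1]], claw=[60,60,60,60,60])

```text
t: 3.8
eef_pos: [0.5906, -0.158, 0.0895]
tool_rot: [-0.002, 0.757, 0.653, 0.002]
contact_force: [0.8, 0.6, -0.2]
gripper_width: 0.705
```

```bash
python3 - <<'E'
from go import *
st();R,l=tool(0)
rel(AX+[0,0,.030],R)
c=read_camera("scene");cv2.imwrite("pics/s3.png",cv2.resize(c["pixels"][230:380,220:400],None,fx=4,fy=4,interpolation=2))
E
```

```text
t 3.8 p [ 0.591 -0.158  0.089] z [ 0.001  0.006 -1.   ] F [ 0.808  0.569 -0.177] M [ 0.03   0.01  -0.026] w 0.705 q [ 0.817  0.668 -0.923  1.758  0.608  1.029 -0.479]
dp [-0.046, 1.175, -0.061] ang [-0.001, -0.066, -0.017]
```

View pics/s3.png

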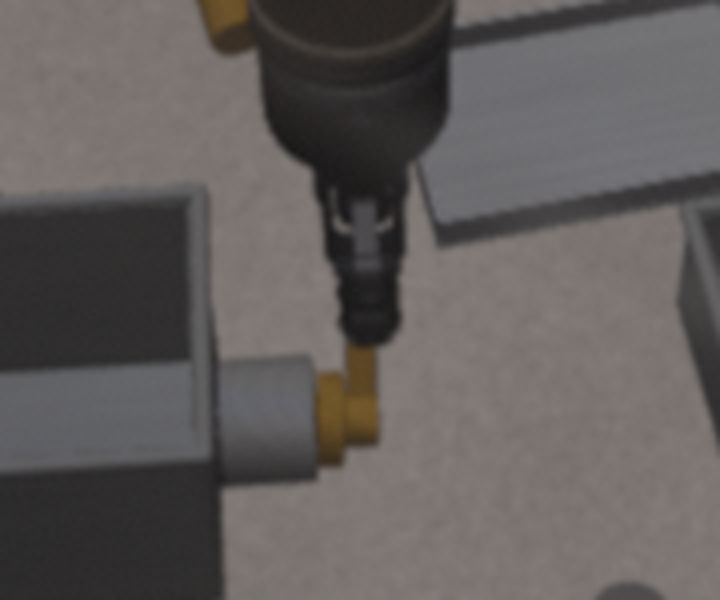

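Emit:
jog_arm(dp=[[-0.1,0.25,0],[-0.1,0.5,0],[-0.1,0.75,0],[-0.1,1,0],[-0.1,1.2,0]], angular=[[0,0,0],[0,0,0],[0,0,0],[0,0,0],[0,0,0]], claw=[60,60,60,60,60])

```text
t: 4.35
eef_pos: [0.6219, -0.1648, 0.0919]
tool_rot: [-0.001, 0.757, 0.653, 0.003]
contact_force: [0.0, 0.3, 1.2]
gripper_width: 0.702
```

Emit:
jog_arm(dp=[[0,0,0],[0,0,0],[0,0,0],[0,0,0],[0,0,0]], angular=[[0,0,0],[0,0,0],[0,0,0],[0,0,0],[0,0,0]], claw=[45,38,32,27,24])

```text
t: 4.85
eef_pos: [0.6208, -0.1648, 0.0916]
tool_rot: [-0.001, 0.757, 0.653, 0.003]
contact_force: [0.5, 1.0, 0.1]
gripper_width: 0.281
```

```bash
python3 - <<'E'
from go import *
st();R,l=tool(0)
rel(AX+[0,0,.030],R)
c=read_camera("scene");cv2.imwrite("pics/s4.png",cv2.resize(c["pixels"][230:380,220:400],None,fx=4,fy=4,interpolation=2))
E
```

```text
t 4.85 p [ 0.621 -0.165  0.092] z [ 0.003  0.005 -1.   ] F [0.465 0.988 0.074] M [-0.064 -0.046  0.018] w 0.281 q [ 0.785  0.705 -0.908  1.683  0.618  1.064 -0.466]
dp [0.045, -0.06, 0.022] ang [0.024, -0.064, -0.009]
```

View pics/s4.png

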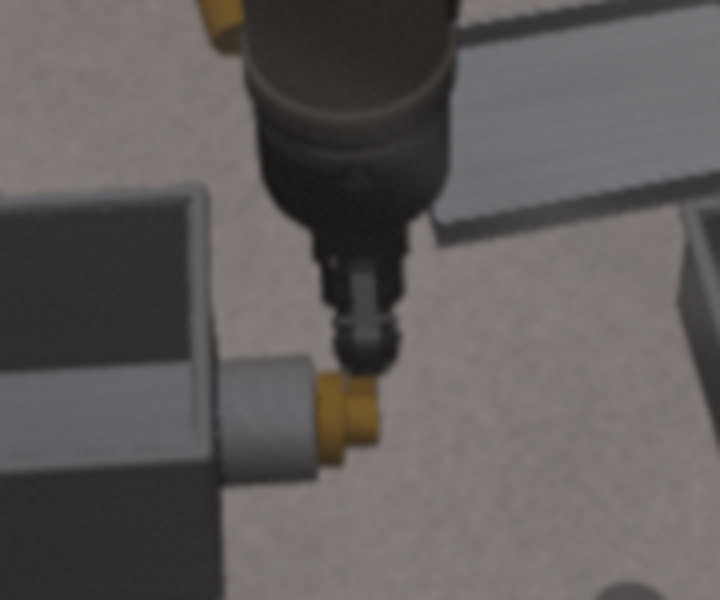

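Emit:
jog_arm(dp=[[0,0,0],[0,0,0],[0,0,0],[0,0,0],[0,0,0]], angular=[[0,0,0],[0,0,0],[0,0,0],[0,0,0],[0,0,0]], claw=[18,12,6,4,4], grip_force=50)

```text
t: 5.4
eef_pos: [0.621, -0.1648, 0.0915]
tool_rot: [-0.001, 0.757, 0.653, 0.003]
contact_force: [0.4, 0.2, -0.5]
gripper_width: 0.051
```

```bash
python3 - <<'E'
from go import *
st()
c=read_camera("scene");cv2.imwrite("pics/s5.png",cv2.resize(c["pixels"][230:380,220:400],None,fx=4,fy=4,interpolation=2))
c=read_camera("top");cv2.imwrite("pics/t5.png",cv2.resize(c["pixels"][110:260,260:440],None,fx=4,fy=4,interpolation=2))
E
```

```text
t 5.4 p [ 0.621 -0.165  0.092] z [ 0.003  0.005 -1.   ] F [ 0.399  0.248 -0.471] M [ 0.008  0.006 -0.023] w 0.051 q [ 0.785  0.706 -0.908  1.682  0.618  1.064 -0.466]
```

View pics/s5.png

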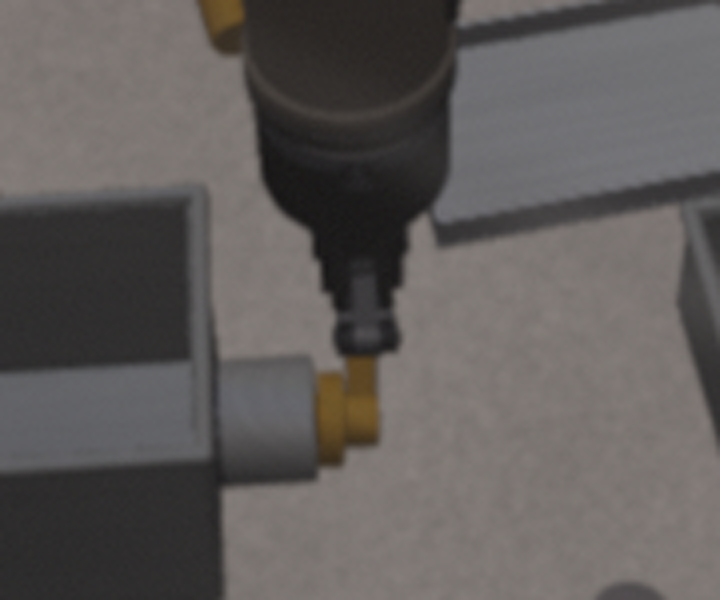

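View pics/t5.png

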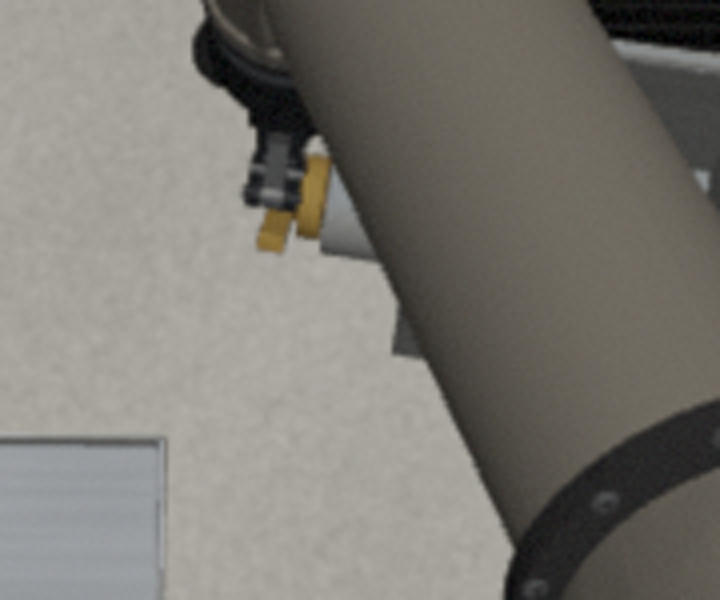

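The lever has not turned. In the top crop the fingers are over the hub at (275,185), while the lever end is still at (270,242), so the near finger rode over it. I'll lift and straddle again, deeper and with a narrower opening.

Emit:
jog_arm(dp=[[0,0,-0.7],[0,0,-1.6],[0,-0.5,-2.4],[0,-1,-2.4],[0,-1.4,-2.4]], angular=[[0,0,0],[0,0,0],[0,0,0],[0,0,0],[0,0,0]], claw=[4,10,50,50,50])

```text
t: 6.0
eef_pos: [0.5864, -0.1598, 0.1533]
tool_rot: [-0.0, 0.757, 0.653, 0.003]
contact_force: [-0.3, 0.4, -0.6]
gripper_width: 0.586
```

```bash
python3 - <<'E'
from go import *
st();R,l=tool(0)
rel(AX+[0,0,.020]-.034*yp,R)
for n in("scene","top"):
    c=read_camera(n);im=c["pixels"][230:380,220:400] if n=="scene" else c["pixels"][110:260,260:440]
    cv2.imwrite(f"pics/{n}6.png",cv2.resize(im,None,fx=4,fy=4,interpolation=2))
_,p,_=cur()
for n in("scene","top"):print(n,(proj(n,[p,p-[0,0,.0]])-([220,230] if n=="scene" else [260,110]))*4)
E
```

```text
t 6.0 p [ 0.586 -0.16   0.153] z [ 0.005  0.004 -1.   ] F [-0.288  0.394 -0.559] M [-0.032  0.012  0.023] w 0.586 q [ 0.862  0.593 -0.976  1.719  0.535  1.118 -0.422]
dp [0.031, -0.04, 2.894] ang [0.05, -0.059, -0.007]
scene [[353.32  237.127]
 [353.32  237.127]]
top [[275.531 199.349]
 [275.531 199.349]]
```

View pics/scene6.png

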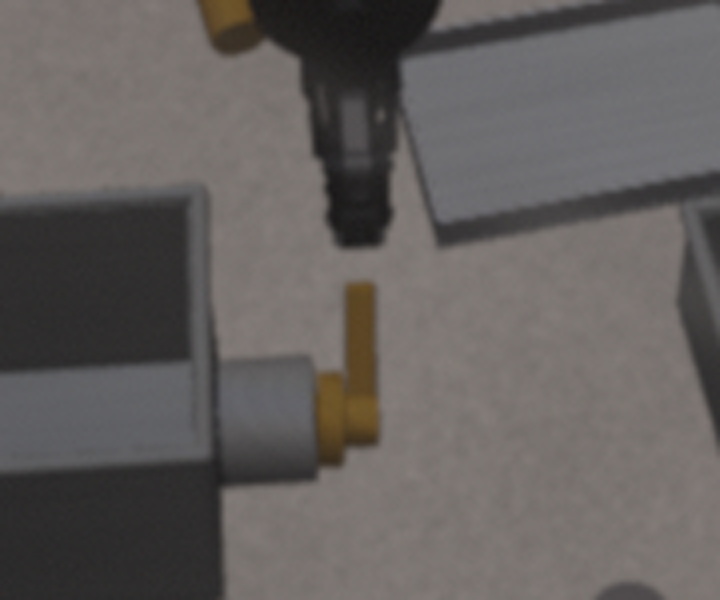

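View pics/top6.png

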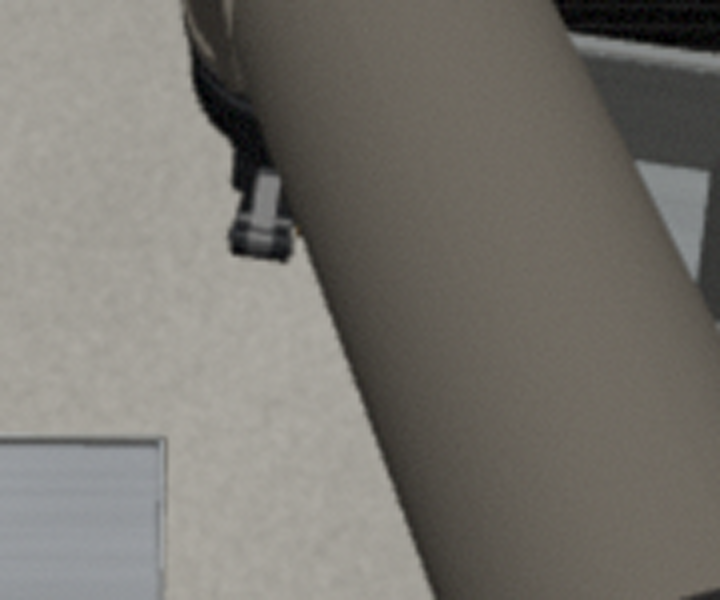

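Emit:
jog_arm(dp=[[0.12,-0.05,0.6],[0.12,-0.05,1.3],[0.12,-0.05,2],[0.12,-0.05,2.6],[0.12,-0.05,2.95]], angular=[[0,0,0],[0,0,0],[0,0,0],[0,0,0],[0,0,0]], claw=[50,50,50,50,50])

```text
t: 6.6
eef_pos: [0.5845, -0.1562, 0.0749]
tool_rot: [-0.002, 0.757, 0.653, 0.002]
contact_force: [-0.2, -0.2, -0.1]
gripper_width: 0.588
```

```bash
python3 - <<'E'
from go import *
st();R,l=tool(0)
rel(AX+[0,0,.030],R)
for n in("scene","top"):
    c=read_camera(n);im=c["pixels"][230:380,220:400] if n=="scene" else c["pixels"][110:260,260:440]
    cv2.imwrite(f"pics/{n}7.png",cv2.resize(im,None,fx=4,fy=4,interpolation=2))
_,p,_=cur()
for n in("scene","top"):print(n,(proj(n,[p,p+[.025,0,.0]])-([220,230] if n=="scene" else [260,110]))*4)
E
```

```text
t 6.6 p [ 0.584 -0.156  0.075] z [-0.     0.006 -1.   ] F [-0.247 -0.249 -0.054] M [-0.058 -0.055 -0.008] w 0.588 q [ 0.813  0.677 -0.913  1.783  0.621  1.    -0.493]
dp [-0.08, 1.428, -0.644] ang [-0.011, -0.072, -0.006]
scene [[365.441 327.847]
 [376.84  373.539]]
top [[264.849 247.102]
 [264.953 199.9  ]]
```

View pics/scene7.png

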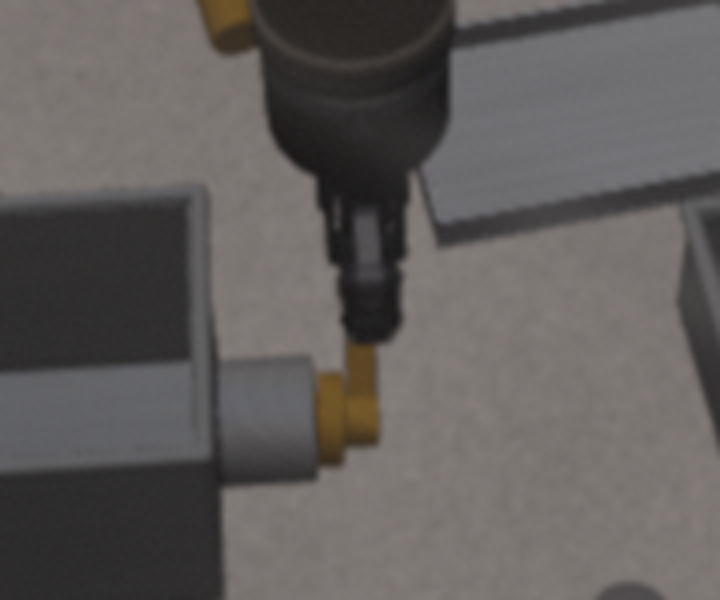

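View pics/top7.png

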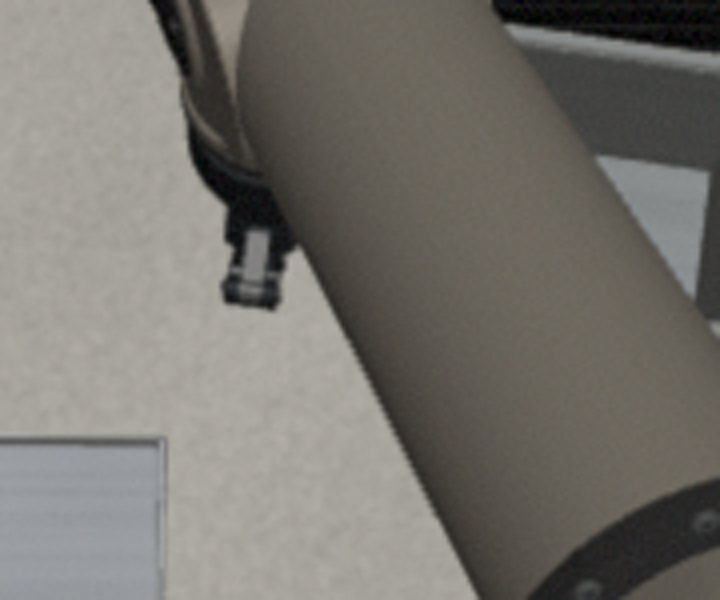

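```bash
python3 - <<'E'
from h import *
f=lambda n,X:(proj(n,X)-([220,230] if n=="scene" else [260,110]))*4
print(f("scene",[[.621,-.165,.0915],[.636,-.165,.0915],[.584,-.156,.075],[.609,-.16,.075],[.609,-.16,.085],[.609,-.16,.095]]))
print("lever", f("scene",[[.578,-.157,.1075],[.5816,-.1578,.111]]))
E
```

```text
[[362.34647847 380.51163889]
 [369.35001057 409.14010226]
 [365.63716829 327.50802037]
 [368.4359833  374.83011334]
 [367.99923097 363.38054328]
 [367.55602789 351.76186531]]
lever [[359.23739357 278.59917157]
 [358.96751707 281.20937769]]
```

```bash
python3 - <<'E'
from h import *
f=lambda n,X:(proj(n,X)-([220,230] if n=="scene" else [260,110]))*4
for z in(.0915,.105,.115): print(z,f("top",[[.621,-.165,z],[.606,-.163,z]]).round(),f("scene",[[.621,-.165,z],[.636,-.165,z]]).round())
a=cv2.imread("pics/s5.png")[200:480,250:450];b=cv2.imread("pics/t5.png")[90:290,190:390]
cv2.imwrite("pics/z5.png",cv2.hconcat([cv2.resize(a,(400,560)),cv2.resize(b,(400,560))]))
E
```

```text
0.0915 [[283. 168.]
 [279. 197.]] [[362. 381.]
 [369. 409.]]
0.105 [[284. 160.]
 [280. 188.]] [[362. 365.]
 [369. 394.]]
0.115 [[284. 153.]
 [280. 182.]] [[361. 353.]
 [368. 382.]]
```

View pics/z5.png

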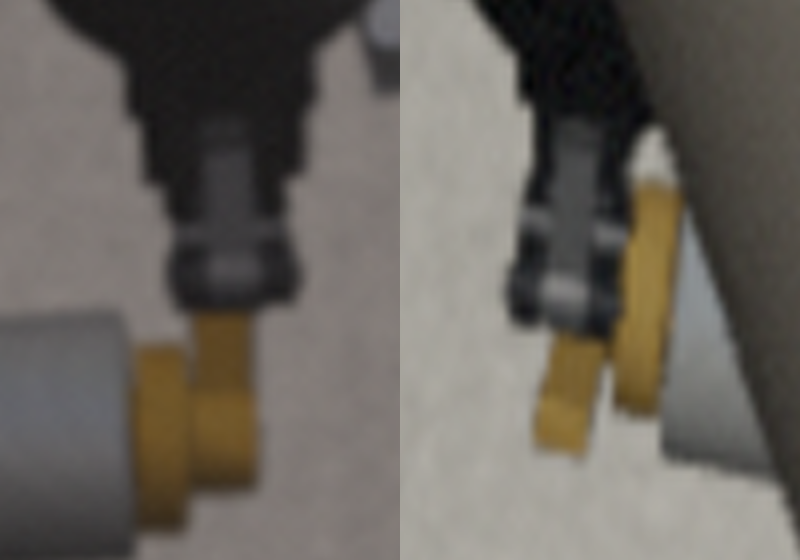

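```bash
python3 - <<'E'
from h import *
p=np.array([.243,-.629,.193]);ty=np.array([.36,-.933,0])
for n in("scene","top"):
    for z in(0,.013,.03): print(n,z,proj(n,[p+[0,0,z],p+[0,0,z]+.0425*ty,p+[0,0,z]-.0425*ty]).round())
a=C["scene"]["pixels"][60:200,0:110];b=C["top"]["pixels"][310:400,560:640]
cv2.imwrite("pics/z0.png",cv2.hconcat([cv2.resize(a,(440,560)),cv2.resize(b,(360,405)).repeat(1,0) if 0 else cv2.copyMakeBorder(cv2.resize(b,(360,405)),0,155,0,0,cv2.BORDER_CONSTANT)]))
E
```

```text
scene 0 [[ 35. 179.]
 [ 14. 188.]
 [ 57. 171.]]
scene 0.013 [[ 33. 175.]
 [ 11. 183.]
 [ 54. 166.]]
scene 0.03 [[ 29. 168.]
 [  7. 177.]
 [ 51. 159.]]
top 0 [[604. 346.]
 [626. 337.]
 [581. 355.]]
top 0.013 [[608. 346.]
 [630. 337.]
 [585. 355.]]
top 0.03 [[613. 346.]
 [636. 337.]
 [590. 356.]]
```

View pics/z0.png

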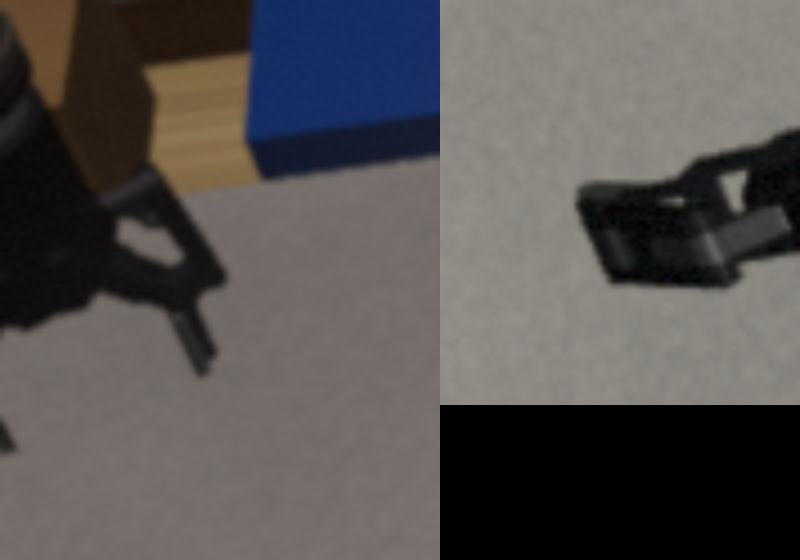

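```bash
python3 - <<'E'
from h import *
p=np.array([.489,-.154,.203]);z=np.array([.608,-.082,-.79]);y=np.array([.79,-.1,.6])
print(proj("scene",[p,p+.022*y,p-.022*y]),proj("top",[p,p+.022*y,p-.022*y]))
for k in(.01,.02,.03,.04): print(k,proj("scene",[p-k*z,p-k*z+.022*y,p-k*z+.036*y]).round(),proj("top",[p-k*z,p-k*z+.022*y,p-k*z+.036*y]).round())
a=cv2.imread("pics/s1.png")[0:160,220:380];b=cv2.imread("pics/t1.png")[150:310,140:300]
cv2.imwrite("pics/z1.png",cv2.hconcat([cv2.resize(a,(400,400)),cv2.resize(b,(400,400))]))
E
```

```text
[[299.90390971 228.63898911]
 [300.34904031 231.44710614]
 [299.47621978 225.94089697]] [[325.96377211 202.94029288]
 [327.35373467 191.52460424]
 [324.60321855 214.11444693]]
0.01 [[300. 223.]
 [300. 226.]
 [300. 228.]] [[326. 205.]
 [327. 194.]
 [328. 186.]]
0.02 [[299. 218.]
 [300. 220.]
 [300. 222.]] [[325. 208.]
 [327. 196.]
 [327. 189.]]
0.03 [[299. 212.]
 [299. 214.]
 [299. 216.]] [[325. 210.]
 [326. 198.]
 [327. 191.]]
0.04 [[298. 206.]
 [299. 209.]
 [299. 210.]] [[324. 213.]
 [326. 201.]
 [327. 193.]]
```

View pics/z1.png

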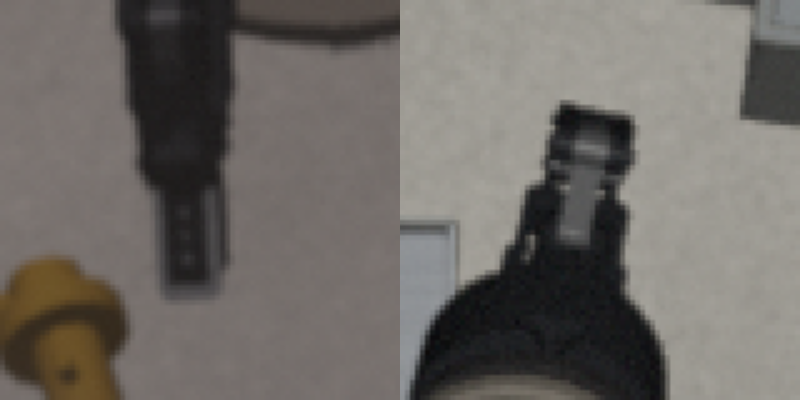

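The images disagree with the reported TCP. In three poses the visible fingertips sit about 25 mm behind it along the tool axis, which explains why the finger passed over the lever. I'll apply a 25 mm depth correction and go lower.

Emit:
jog_arm(dp=[[-0.05,0,0.2],[-0.05,0,0.4],[-0.05,0,0.6],[-0.05,0,0.75],[-0.05,0,0.85]], angular=[[0,0,0],[0,0,0],[0,0,0],[0,0,0],[0,0,0]], claw=[50,50,50,50,50])

```text
t: 7.2
eef_pos: [0.5854, -0.1576, 0.0562]
tool_rot: [-0.001, 0.757, 0.653, 0.003]
contact_force: [1.0, 0.0, -0.3]
gripper_width: 0.586
```

```bash
sed -i 's/^def cur/OFF=.025\ndef snap(k):\n    for n in("scene","top"):\n        c=read_camera(n);im=c["pixels"][230:380,220:400] if n=="scene" else c["pixels"][110:260,260:440]\n        cv2.imwrite(f"pics\/{n}{k}.png",cv2.resize(im,None,fx=4,fy=4,interpolation=2))\ndef cur/' go.py; python3 - <<'E'
from go import *
st();R,l=tool(0)
rel(AX+[0,0,.005],R)
snap(8)
E
```

```text
t 7.2 p [ 0.585 -0.158  0.056] z [ 0.003  0.005 -1.   ] F [ 0.995  0.008 -0.341] M [0.04  0.023 0.025] w 0.586 q [ 0.802  0.698 -0.895  1.794  0.647  0.97  -0.51 ]
dp [-0.031, 1.385, -0.391] ang [0.024, -0.064, -0.009]
```

View pics/scene8.png

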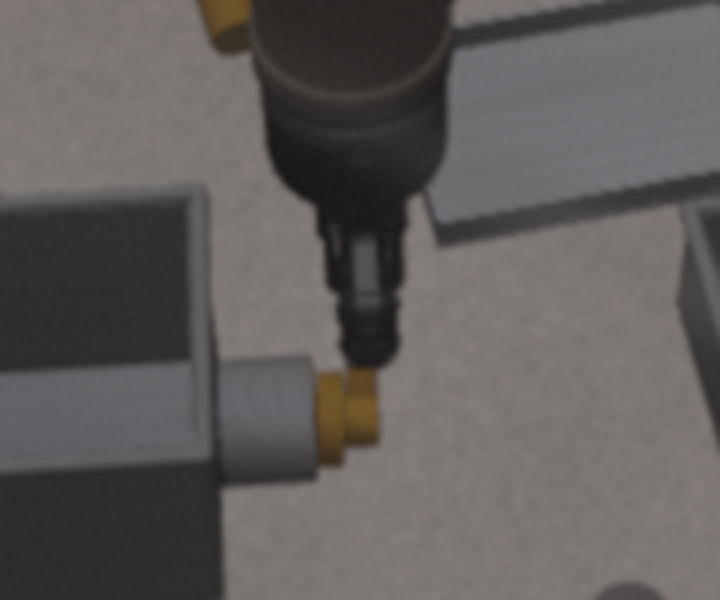

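Now the far fingertip is at (369,365), just above the hub, with the lever between the fingers. Pushing.

Emit:
jog_arm(dp=[[0,0.3,0],[0,0.6,-0.1],[0,0.9,-0.2],[0,1.15,-0.25],[0,1.4,-0.3]], angular=[[0,0,0],[0,0,0],[0,0,0],[0,0,0],[0,0,0]], claw=[50,50,50,50,50])

```text
t: 7.8
eef_pos: [0.6209, -0.1628, 0.0643]
tool_rot: [-0.001, 0.757, 0.653, 0.003]
contact_force: [-0.4, 0.5, 0.3]
gripper_width: 0.585
```

```bash
python3 - <<'E'
from go import *
st();snap(9)
E
```

```text
t 7.8 p [ 0.621 -0.163  0.064] z [ 0.003  0.005 -1.   ] F [-0.418  0.518  0.254] M [ 0.018 -0.016 -0.005] w 0.585 q [ 0.768  0.734 -0.885  1.702  0.646  1.022 -0.489]
```

View pics/scene9.png

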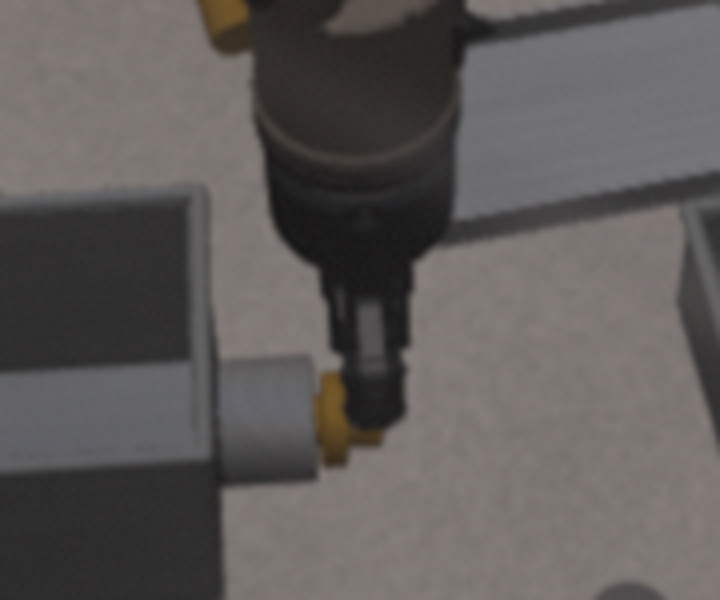

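View pics/top9.png

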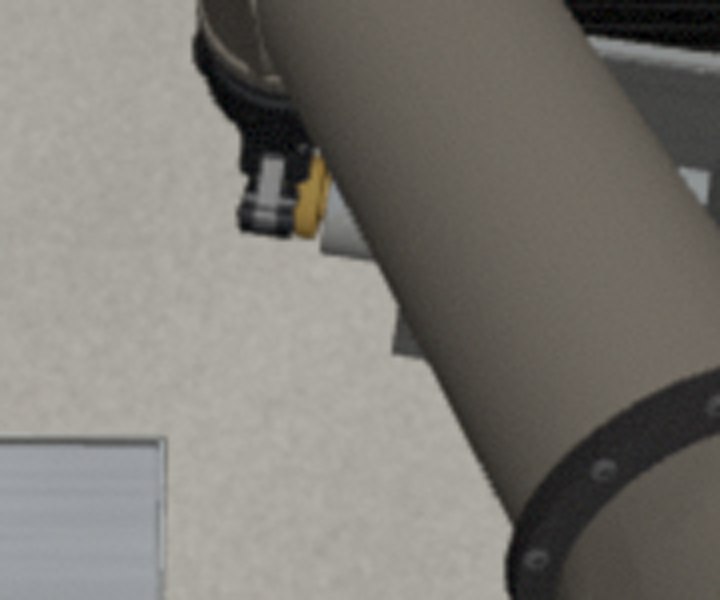

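The lever is swinging: the flange's right edge moved from 345 to 350 and a gap is opening at the mouth. Closing the jaws will take it to upright.

Emit:
jog_arm(dp=[[0,0,0],[0,0,0],[0,0,0],[0,0,0],[0,0,0]], angular=[[0,0,0],[0,0,0],[0,0,0],[0,0,0],[0,0,0]], claw=[40,30,22,12,4], grip_force=70)

```text
t: 8.4
eef_pos: [0.6199, -0.1628, 0.0641]
tool_rot: [-0.001, 0.757, 0.653, 0.003]
contact_force: [-0.0, 0.5, 0.5]
gripper_width: 0.098
```

Emit:
jog_arm(dp=[[0,0,0],[0,0,0],[0,0,0],[0,0,0],[0,0,0]], angular=[[0,0,0],[0,0,0],[0,0,0],[0,0,0],[0,0,0]], claw=[4,4,4,4,4])

```text
t: 8.9
eef_pos: [0.62, -0.1627, 0.0641]
tool_rot: [-0.001, 0.757, 0.653, 0.003]
contact_force: [-0.4, 0.9, 1.5]
gripper_width: 0.095
```

```bash
python3 - <<'E'
from go import *
st();snap(10)
E
```

```text
t 8.9 p [ 0.62  -0.163  0.064] z [ 0.003  0.005 -1.   ] F [-0.444  0.881  1.485] M [-0.022  0.447 -0.07 ] w 0.095 q [ 0.769  0.733 -0.885  1.704  0.646  1.022 -0.489]
```

View pics/scene10.png

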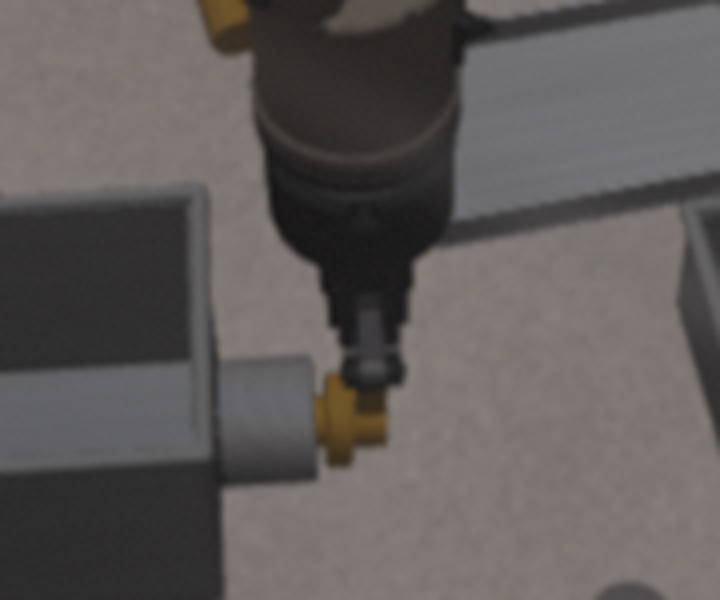

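View pics/top10.png

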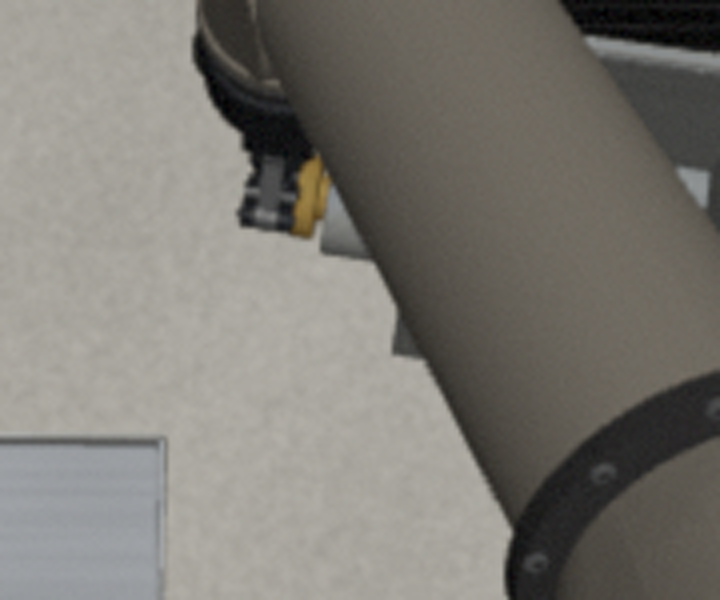

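Gripped: the opening stopped at the bar, the lever is upright, and the flange has backed out to 353. Now drawing straight out along tool +x.

Emit:
jog_arm(dp=[[0.2,0,0],[0.5,0,0],[0.9,0,0],[1.3,0,0],[1.7,0,0]], angular=[[0,0,0],[0,0,0],[0,0,0],[0,0,0],[0,0,0]], claw=[4,4,4,4,4])

```text
t: 9.5
eef_pos: [0.6264, -0.1191, 0.0642]
tool_rot: [-0.001, 0.757, 0.653, 0.003]
contact_force: [0.3, -0.4, -1.8]
gripper_width: 0.098
```

```bash
python3 - <<'E'
from go import *
st();snap(11)
E
```

```text
t 9.5 p [ 0.626 -0.119  0.064] z [ 0.003  0.006 -1.   ] F [ 0.269 -0.423 -1.793] M [ 0.046 -0.059  0.019] w 0.098 q [ 0.704  0.729 -0.888  1.712  0.645  1.017 -0.559]
```

View pics/scene11.png

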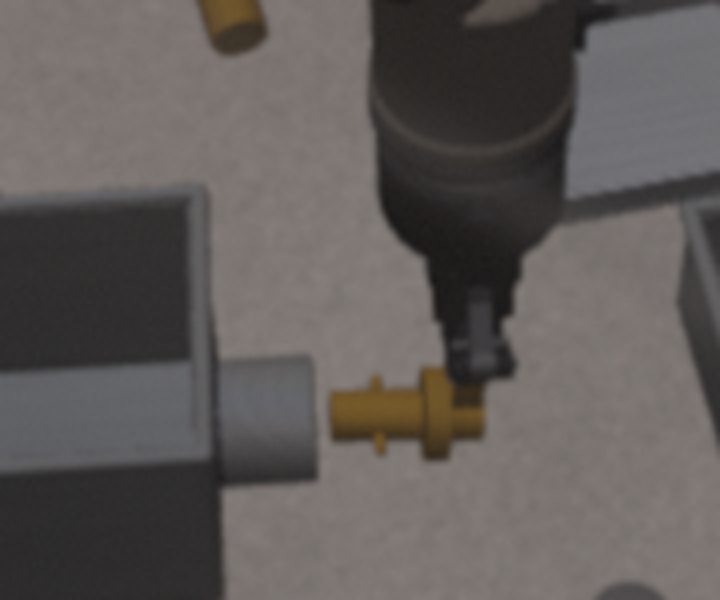

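The plug is clear of the port: in the crop, the stem end at (331,415) is past the mouth at (316,415). Next I'll pull a little farther, then lift and carry.

Emit:
jog_arm(dp=[[0.4,0,0],[0.9,0,-0.2],[1.3,-0.4,-0.9],[1.5,-1,-1.8],[1.7,-1.6,-2.6]], angular=[[0,0,0],[0,0,0],[0,0,0],[0,0,0],[0,0,0]], claw=[4,4,4,4,4])

```text
t: 10.1
eef_pos: [0.5927, -0.0714, 0.1306]
tool_rot: [-0.001, 0.757, 0.654, 0.003]
contact_force: [0.6, -0.8, -0.4]
gripper_width: 0.099
```

```bash
cat >> go.py <<'E'
def tgt(O,deg):
    R,_=tool(np.radians(deg));return np.array(O)-R@np.array([-.022,0,.003]),R
E
python3 - <<'E'
from go import *
st()
for z in(.11,.028): rel(*tgt([.425,-.009,z],-20))
snap(12)
E
```

```text
t 10.1 p [ 0.593 -0.071  0.131] z [ 0.004  0.006 -1.   ] F [ 0.584 -0.809 -0.387] M [-0.    -0.012 -0.006] w 0.099 q [ 0.718  0.602 -0.968  1.764  0.554  1.072 -0.589]
dp [2.366, -6.959, 0.71] ang [4.03, -0.072, 0.017]
dp [2.345, -6.968, 3.99] ang [4.03, -0.072, 0.017]
```

View pics/scene12.png

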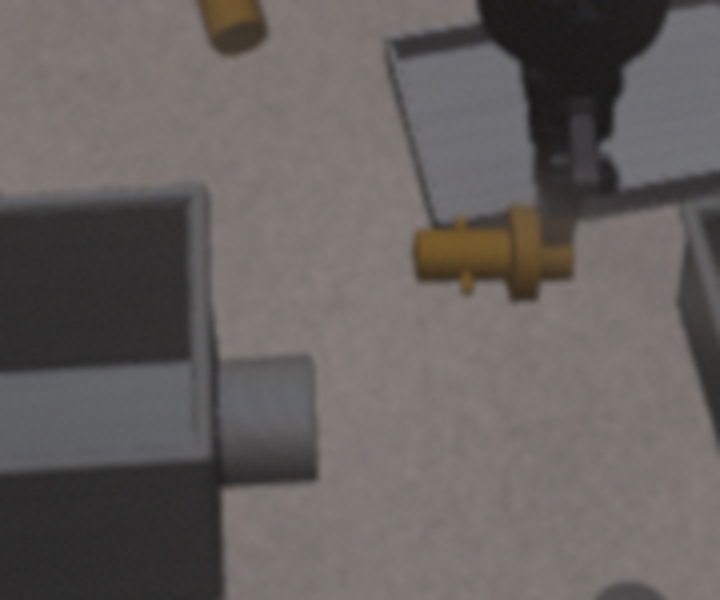

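Emit:
jog_arm(dp=[[0,0,0],[0,0,0],[0.4,-1,0],[0.8,-2,0],[1.2,-3,0]], angular=[[0,0,0],[0,0,0],[0,0,0],[0,0,0],[0,0,0]], claw=[4,4,4,4,4], grip_force=100)

```text
t: 10.7
eef_pos: [0.5222, -0.0323, 0.1283]
tool_rot: [-0.002, 0.758, 0.653, 0.003]
contact_force: [0.3, 0.7, -1.0]
gripper_width: 0.085
```

```bash
python3 - <<'E'
from go import *
st()
for n in("scene","top"):
    c=read_camera(n);im=c["pixels"][150:330,290:470] if n=="scene" else c["pixels"][130:310,190:370]
    cv2.imwrite(f"pics/{n}13.png",cv2.resize(im,None,fx=3.3,fy=3.3,interpolation=2))
E
```

```text
t 10.7 p [ 0.522 -0.032  0.128] z [ 0.002  0.006 -1.   ] F [ 0.253  0.674 -0.964] M [0.033 0.029 0.037] w 0.085 q [ 0.752  0.5   -1.025  1.933  0.504  0.992 -0.654]
```

View pics/scene13.png

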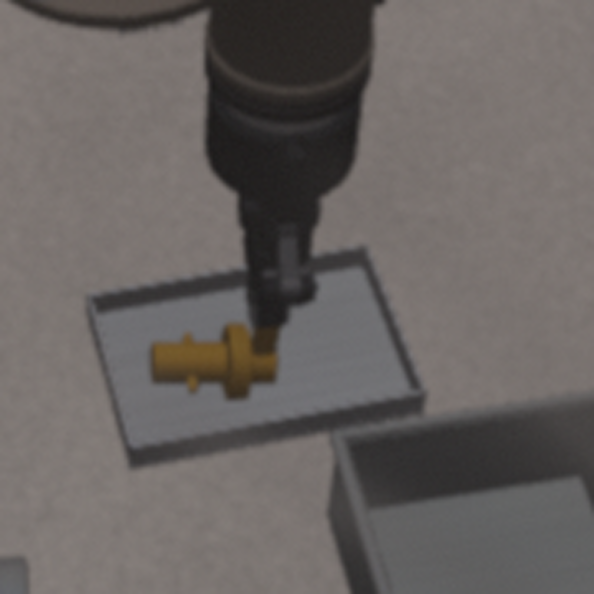

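View pics/top13.png

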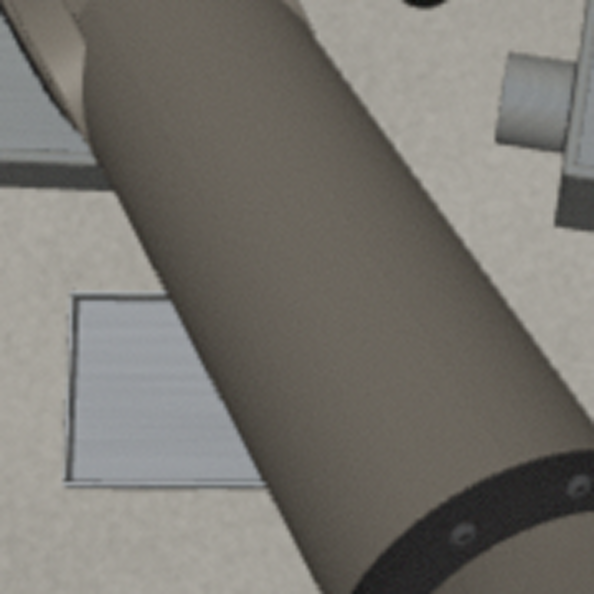

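```bash
python3 - <<'E'
from go import *
c=read_camera("scene")["pixels"][205:285,325:405]
c=cv2.convertScaleAbs(cv2.resize(c,(720,600),interpolation=2),alpha=1.8,beta=15)
cv2.imwrite("pics/z13.png",c)
_,p,R=cur();Rm=R.as_matrix()
f=lambda X:(proj("scene",X)-[325,205])*[9,7.5]
print(f([p,p-.025*Rm[:,2],p-.044*Rm[:,2]]).round())
E
```

```text
[[396. 384.]
 [402. 322.]
 [407. 273.]]
```

View pics/z13.png

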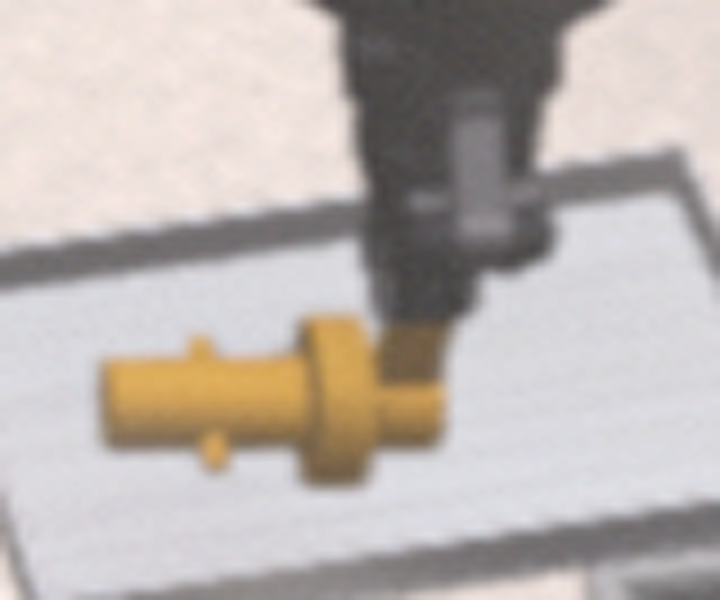

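```bash
python3 - <<'E'
from go import *
print(plane("scene",(325+312/9,205+400/7.5),.125))
_,p,R=cur();print(p+R.as_matrix()@[-.022,0,.003])
for z in(.11,.030): rel(*tgt([.425,-.009,z],-20))
E
```

```text
[ 0.52  -0.049  0.125]
[ 0.519 -0.054  0.126]
dp [1.227, -3.926, 0.638] ang [4.007, -0.057, 0.018]
dp [1.21, -3.928, 3.838] ang [4.007, -0.057, 0.018]
```

The plug's position from the image agrees with the grip model to 5 mm, so there is no slip. Next: move over the tray and tilt.

Emit:
jog_arm(dp=[[0.3,-0.8,0],[0.6,-1.6,0.1],[0.9,-2.4,0.3],[1.1,-3.2,0.5],[1.2,-3.9,0.64]], angular=[[0.8,0,0],[1.6,0,0],[2.4,0,0],[3.2,0,0],[4,0,0]], claw=[4,4,4,4,4])

```text
t: 11.35
eef_pos: [0.4314, 0.0117, 0.1127]
tool_rot: [-0.134, 0.746, 0.643, -0.111]
contact_force: [0.8, 0.7, -2.4]
gripper_width: 0.085
```

```bash
python3 - <<'E'
from go import *
st()
for z in(.040,.027): rel(*tgt([.425,-.009,z],-20))
E
```

```text
t 11.35 p [0.431 0.012 0.113] z [-0.338  0.056 -0.94 ] F [ 0.764  0.69  -2.411] M [-0.006 -0.496  0.021] w 0.085 q [ 0.664  0.619 -1.018  1.89   0.367  1.253 -0.669]
dp [0.007, 0.871, 2.658] ang [-0.005, -0.074, 0.008]
dp [0.003, 1.049, 3.146] ang [-0.005, -0.074, 0.008]
```

Emit:
jog_arm(dp=[[0,0.2,0.6],[0,0.4,1.2],[0,0.6,1.8],[0,0.8,2.3],[0,0.9,2.66]], angular=[[0,0,0],[0,0,0],[0,0,0],[0,0,0],[0,0,0]], claw=[4,4,4,4,4])

```text
t: 11.85
eef_pos: [0.4295, 0.0119, 0.0418]
tool_rot: [-0.133, 0.746, 0.644, -0.111]
contact_force: [0.4, -0.4, -1.6]
gripper_width: 0.083
```

```bash
python3 - <<'E'
from go import *
st()
for z in(.040,.027): rel(*tgt([.425,-.009,z],-20))
for n in("scene","top"):
    c=read_camera(n);im=c["pixels"][150:330,290:470] if n=="scene" else c["pixels"][130:310,190:370]
    cv2.imwrite(f"pics/{n}14.png",cv2.resize(im,None,fx=3.3,fy=3.3,interpolation=2))
E
```

```text
t 11.85 p [0.429 0.012 0.042] z [-0.336  0.055 -0.94 ] F [ 0.377 -0.363 -1.569] M [-0.066 -0.478  0.025] w 0.083 q [ 0.612  0.713 -0.952  1.938  0.454  1.135 -0.721]
dp [0.025, -0.027, -0.035] ang [0.02, -0.063, 0.01]
dp [0.022, 0.15, 0.454] ang [0.02, -0.063, 0.01]
```

View pics/scene14.png

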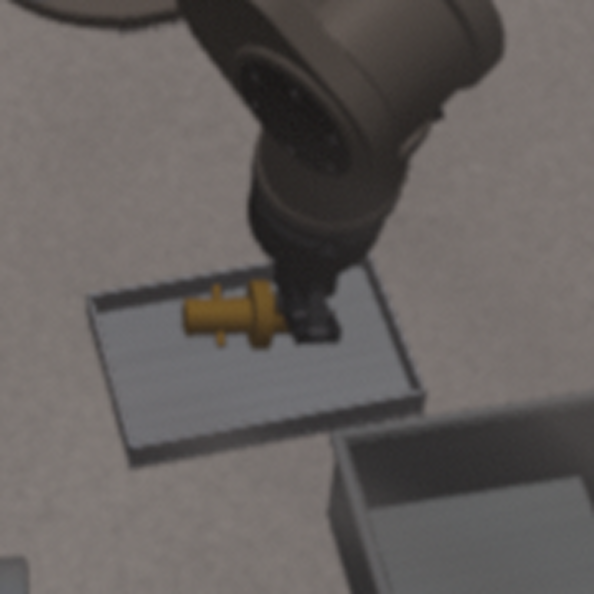

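View pics/top14.png

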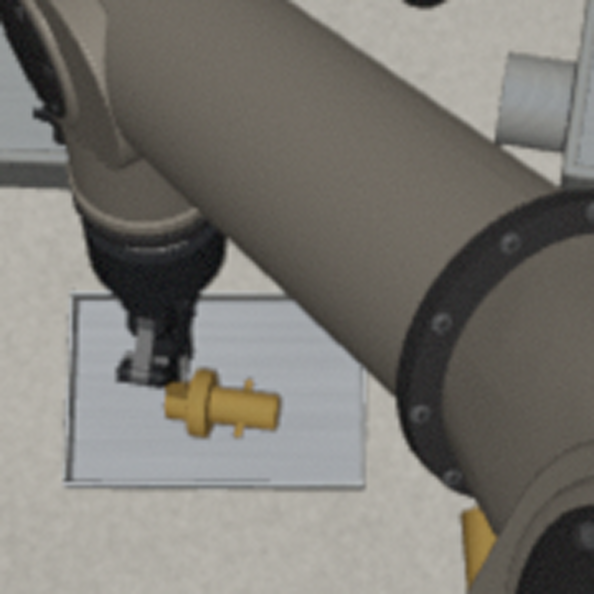

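The top and scene views both show the plug over the tray, with the flange at top crop (203,403), well inside the walls. I'll check its height, then lower to contact.

```bash
python3 - <<'E'
from h import *
print(tri((370.3,245.5),(251.5,252.1)))
E
```

```text
(array([4.25383894e-01, 2.70559849e-04, 3.24337437e-02]), [array([-1.1,  0.2]), array([-1.4, -0.3])])
```

Emit:
jog_arm(dp=[[0,0.04,0.1],[0,0.08,0.2],[0,0.12,0.32],[0,0.15,0.42],[0,0.15,0.42]], angular=[[0,0,0],[0,0,0],[0,0,0],[0,0,0],[0,0,0]], claw=[4,4,4,4,4])

```text
t: 12.45
eef_pos: [0.4295, 0.0122, 0.0319]
tool_rot: [-0.133, 0.746, 0.644, -0.111]
contact_force: [-0.5, -0.3, -1.9]
gripper_width: 0.084
```

Emit:
jog_arm(dp=[[0,0.01,0.04],[0,0.02,0.08],[0,0.04,0.12],[0,0.05,0.15],[0,0.05,0.15]], angular=[[0,0,0],[0,0,0],[0,0,0],[0,0,0],[0,0,0]], claw=[4,4,4,4,4])

```text
t: 12.95
eef_pos: [0.4306, 0.0133, 0.0302]
tool_rot: [-0.132, 0.746, 0.644, -0.11]
contact_force: [0.2, -1.1, 17.4]
gripper_width: 0.088
```

Emit:
jog_arm(dp=[[0,0.01,0.04],[0,0.02,0.08],[0,0.04,0.12],[0,0.05,0.15],[0,0.05,0.15]], angular=[[0,0,0],[0,0,0],[0,0,0],[0,0,0],[0,0,0]], claw=[4,4,4,4,4])

```text
t: 13.45
eef_pos: [0.4322, 0.015, 0.029]
tool_rot: [-0.132, 0.746, 0.644, -0.109]
contact_force: [0.6, 1.0, 40.8]
gripper_width: 0.086
```

It is on the tray floor; fz rose to 41 N. I'll ease off the press, then open.

Emit:
jog_arm(dp=[[0,-0.03,-0.1],[0,-0.06,-0.2],[0,-0.06,-0.2],[0,-0.06,-0.2],[0,-0.06,-0.2]], angular=[[0,0,0],[0,0,0],[0,0,0],[0,0,0],[0,0,0]], claw=[4,4,4,4,4])

```text
t: 13.95
eef_pos: [0.4306, 0.013, 0.0306]
tool_rot: [-0.132, 0.746, 0.644, -0.11]
contact_force: [0.7, 1.0, 11.1]
gripper_width: 0.091
```

```bash
python3 - <<'E'
from go import *
st()
for n in("scene","top"):
    c=read_camera(n);im=c["pixels"][150:330,290:470] if n=="scene" else c["pixels"][130:310,190:370]
    cv2.imwrite(f"pics/{n}15.png",cv2.resize(im,None,fx=2.2,fy=2.2,interpolation=2))
cv2.imwrite("pics/z15.png",cv2.hconcat([cv2.imread("pics/scene15.png"),cv2.imread("pics/top15.png")]))
E
```

```text
t 13.95 p [0.431 0.013 0.031] z [-0.334  0.056 -0.941] F [ 0.74   1.02  11.138] M [0.065 0.571 0.021] w 0.091 q [ 0.602  0.729 -0.941  1.942  0.469  1.117 -0.73 ]
```

View pics/z15.png

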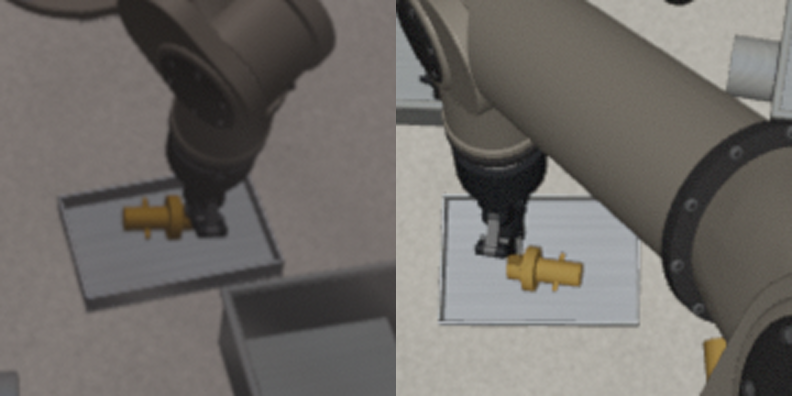

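The plug rests on the tray floor, inside the walls (flange at top crop (531,270)). Releasing now.

Emit:
jog_arm(dp=[[0,0,0],[0,0,0],[0,0,0],[0,0,0],[0,0,0]], angular=[[0,0,0],[0,0,0],[0,0,0],[0,0,0],[0,0,0]], claw=[12,18,25,30,30], grip_force=40)

```text
t: 14.55
eef_pos: [0.4296, 0.0123, 0.0292]
tool_rot: [-0.133, 0.746, 0.644, -0.111]
contact_force: [-0.4, -0.6, 0.2]
gripper_width: 0.354
```

Emit:
jog_arm(dp=[[0,0,-0.3],[0,0,-0.8],[0,0,-1.5],[0,0,-2.4],[0,0,-3.2]], angular=[[0,0,0],[0,0,0],[0,0,0],[0,0,0],[0,0,0]], claw=[30,30,30,30,30])

```text
t: 15.05
eef_pos: [0.4575, 0.008, 0.1065]
tool_rot: [-0.132, 0.746, 0.644, -0.11]
contact_force: [0.8, 0.4, 0.4]
gripper_width: 0.352
```

Emit:
jog_arm(dp=[[0,0,-0.8],[0,0,-1.6],[0,0,-2.4],[0,0,-2.8],[0,0,-2.8]], angular=[[0,0,0],[0,0,0],[0,0,0],[0,0,0],[0,0,0]], claw=[30,30,30,30,30])

```text
t: 15.55
eef_pos: [0.4813, 0.0043, 0.1719]
tool_rot: [-0.132, 0.746, 0.644, -0.109]
contact_force: [-0.5, 0.1, 0.2]
gripper_width: 0.35
```

```bash
python3 - <<'E'
from go import *
st()
for n in("scene","top"):
    c=read_camera(n);im=c["pixels"][150:330,290:470] if n=="scene" else c["pixels"][130:310,190:370]
    cv2.imwrite(f"pics/{n}16.png",cv2.resize(im,None,fx=2.2,fy=2.2,interpolation=2))
cv2.imwrite("pics/z16.png",cv2.hconcat([cv2.imread("pics/scene16.png"),cv2.imread("pics/top16.png")]))
E
```

```text
t 15.55 p [0.481 0.004 0.172] z [-0.333  0.055 -0.941] F [-0.451  0.099  0.195] M [-0.023 -0.344 -0.029] w 0.35 q [ 0.647  0.61  -1.02   1.728  0.344  1.402 -0.624]
```

View pics/z16.png

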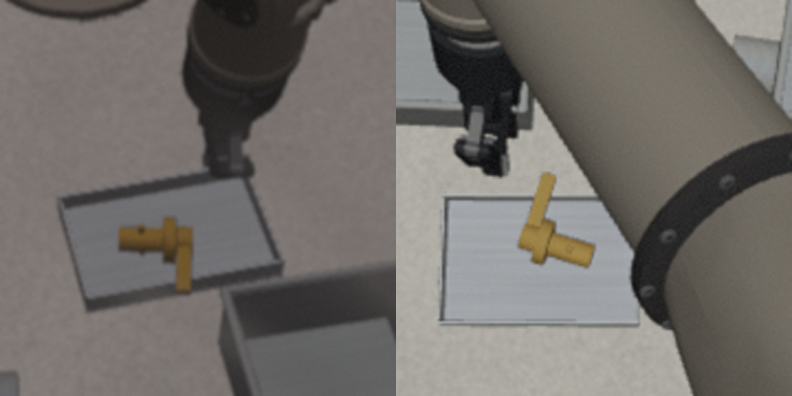

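Emit:
jog_arm(dp=[[0,0,-0.5],[0,0,-1],[0,0,-1.5],[0,0,-1.5],[0,0,-1.5]], angular=[[0,0,0],[0,0,0],[0,0,0],[0,0,0],[0,0,0]], claw=[30,30,30,30,30])

```text
t: 16.15
eef_pos: [0.4929, 0.002, 0.2059]
tool_rot: [-0.132, 0.746, 0.644, -0.11]
contact_force: [0.2, 0.5, 0.5]
gripper_width: 0.353
```

```bash
python3 - <<'E'
from go import *
st()
def cen(n):
    im=read_camera(n)["pixels"];x,y,X,Y=(330,200,400,290) if n=="scene" else (235,200,295,262)
    m=cv2.inRange(cv2.cvtColor(im,cv2.COLOR_BGR2HSV),(10,90,40),(35,255,255))[y:Y,x:X];a,b=np.nonzero(m);return b.mean()+x,a.mean()+y,len(a),im
a=cen("top");b=cen("scene");c=cen("top");print(a[:3],c[:3],b[:3])
print("origin",tri((290+165/2.2,150+239/2.2),(190+(547-396)/2.2,130+243/2.2)), plane("top",(190+(547-396)/2.2,130+243/2.2),.025))
cv2.imwrite("pics/z17.png",cv2.resize(c[3][180:290,190:320],None,fx=5,fy=5))
E
```

```text
t 16.15 p [0.493 0.002 0.206] z [-0.335  0.055 -0.941] F [0.24  0.548 0.481] M [-0.057 -0.307  0.043] w 0.353 q [ 0.647  0.592 -1.028  1.665  0.325  1.474 -0.607]
(np.float64(259.78909090909093), np.float64(235.41636363636363), 550) (np.float64(259.7445255474453), np.float64(235.3667883211679), 548) (np.float64(364.324), np.float64(261.892), 500)
origin (array([ 0.451, -0.016,  0.025]), [array([-0.2,  0. ]), array([-0.2, -0. ])]) [ 0.451 -0.016  0.025]
```

View pics/z17.png

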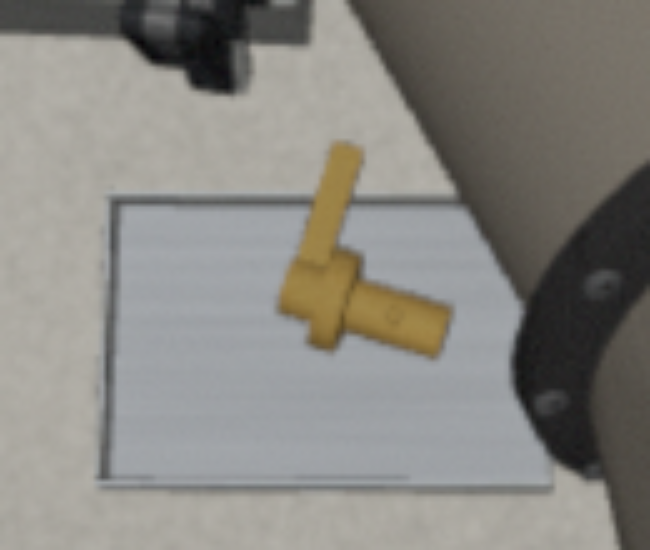

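The plug is at rest: its brass centroid was unchanged between frames (259.8,235.4). The origin is about 14 mm and 7 mm from the tray centre, 22 mm above the floor, and the lever is on the far rim. The gripper is clear.

```bash
python3 -c "
from station import *
print(hand_in())"
```

```text
the job is handed in; nothing more can be done
None
```

I swung the deep bath's plug lever upright with straddling fingers, gripped it and drew the plug straight out of the port. I then set it down in the tray, let go once it was on the tray floor, and handed in at about 16.3 s.

**Last checks**
- **Position:** two views put the plug's origin about 14 mm and 7 mm from the tray's centre and about 22 mm above its floor.
- **At rest:** the plug's image did not move between frames. Its lever rests on the tray's far rim.
- **Robot clear:** the gripper was clear of everything and the force reading was about 0.

**What failed or disagreed**
- **45° approach:** this drove a wrist joint to its limit, so I pushed the lever with the tool pointing down instead.
- **First push:** the finger passed over the lever. The images showed the fingertips about 25 mm short of the reported TCP along the tool axis. I corrected for that, and the second push worked.
- **Setting down:** the fingers briefly pressed the plug onto the tray floor with about 41 N, and I eased that to about 11 N before opening. It went through the held plug, so I do not think the 40 N limit on the arm and gripper body applies, but I could not confirm that.

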